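# Make up two picnic kits in divided trays

## Robot

A 7-joint arm with a two-finger parallel gripper is mounted at the origin on a cart in front of the work surface, level with it; the furniture and walls round the work are solid. World frame = base frame: x ahead of the robot, y to its left, z up, the work surface at z = 0. Lengths are in m, angles in rad, forces in N, time in s.
With the tool pointing down it reaches from about 0.4 to 0.85 m from the base axis. Payload 10.4 kg.
Tool frame: the origin (TCP) lies at the centre of the arm's flange, where the gripper is bolted on; the fingertips stand 182 mm ahead of it and the grasp point (between the pads) lies r.grasp_offset ahead of it (r.grasp_offset is the distance from the TCP to the grasp point, in m); z points along the fingers, y is the line along which they close (so a half turn about z gives the same grasp; the last joint's range is limited). The gripper opens to 87 mm and grips with 3 to 60 N. Pads are 19 mm wide; open, the fingers measure 117 mm over their backs; the gripper's body (75 mm by 190 mm) begins 51 mm behind the grasp point.
Start: joints at [-1.325, 0.332, -0.065, 1.46, 0.022, 1.35, -0.088], TCP at [0.166, 0.603, 0.405] pointing down, gripper open.
Joint ranges: [-2.6, 2.6], [-0.5, 2.12], [-1.47, 1.34], [0.16, 2.42], [-1.27, 4.41], [0.06, 2.06], [-2.6, 2.6]. Speed limits (rad/s): [2.22, 2.22, 2.79, 2.79, 3.14, 3.14, 3.14].

## Interface

Orientations are given as a unit quaternion [x, y, z, w].
In Python, from bench import status, vision, job, spotter, r gives the robot as it stands. The module is installed in compiled form; this text tells all that it offers.
- The arm moves only by the tool play_rows, never from a script. Its argument "series" is a list of rows, each a list of 6 numbers: the shift along the tool's x, y, z each as a share of 150 mm, from -1 to 1, then the turn, a rotation vector about the tool's x, y, z each as a share of 30 degrees, from -1 to 1. In form: [[x, y, z, ax, ay, az], ...]. A call has 1 to 5 rows; each row is the pose to reach, as a shift and turn from the pose commanded when the call began, along the tool's axes at that moment; what a row does not reach only later rows make up. A row lasts 1/10 s, in which the tool goes at most 50 mm and 8.59 degrees, less where a joint would pass 70% of its speed; a pose out of reach is approached as far as the arm can. A call with a number of a shift or a turn outside -1 to 1 is refused whole. A call with a gripper value outside its range is refused whole. "fingers" is the opening, from -1 (shut) to 1 (fully open), set as the call begins (left out, the last holds). The fingers move at their own pace and stop on an object; "squeeze" is the grip in N (left out, the last holds). Time passes only in rows, so rows that repeat a pose let the fingers close. It gives the time, the measured TCP pose, the force, the opening and the grip force at its end, in the units of the state.
- status.read_state(): the state, without advancing time (a new reading comes with each control period).
- vision.camera(name): name is "scene" or "top"; returns the picture (384x512x3 uint8, blue, green, red); there is no depth.
- vision.calibration(name): a dict with "fx", "fy", "cx", "cy" (pixels), "D" ([k1, k2, p1, p2, k3] as OpenCV has them; the pictures are not rectified), "rvec" (rotation vector, rad) and "tvec" (3), from world to camera coordinates, as OpenCV has them. Camera axes: x right, y down, z forward; pixel columns grow to the right and rows downward; lengths in m; the calibration is good to about 2 mm. A picture is of the moment at which its call begins. calibration takes no time and is no camera call.
- job.close_job(): hands the job in; it is judged then, once.
Trained networks look in the newest picture that a camera, given by its name, has taken for a name from the list of things; names that differ only in an ending like _2 or _b are one class to them, and where a whole thing is asked for, a point or a joint stands for the part that bears it (a point fixed in the world has none). Each returns a list of dicts, best first, with "conf" (0 to 1); they miss things now and then, are a little off and sometimes report something else, mostly with a low value. They report only what shows in the picture. A call takes as long as a camera call. They do not tell look-alikes from the thing itself.
- spotter.boxes_of(camera, name): "point" ([x, y, z] in m, in world coordinates, good to about 4 mm: the middle of the surface that is visible of it).
- spotter.regions_of(camera, name): "pixels" (384x512 bool, what is visible of it).
The state is a dict: "time": time; "joint_positions": joint angles; "joint_vel": joint speeds; "joint_torque": joint torques, N m; "ee_pos": TCP position; "eef_rot": TCP orientation; "ft_force": force on the tool from outside, world axes, zero at the start; "torque": the same for the moment, N m; "width": finger opening in m; "grip_force": force on a finger pad.
Only numpy, scipy, OpenCV 4.12 (cv2) and the standard library are available. Lean on these libraries where they do the work, as an engineer would, in place of code of your own. Each camera call takes 0.05 s, during which the arm holds its last target. There are 200 camera calls.

## Task

Make up the two picnic kits in the wooden trays on the cold hob, one thing to a bay: the flat fish tin in the long bay of the three-bay tray, with the spice jar and one of the two shakers in its two small bays (either way round); the wide jar in the larger bay of the two-bay tray, with the other shaker in its small bay. Set everything down upright and flat on the tray floor, never toppling anything, and leave the mug, the round tin and the candle where they stand.

Things in the scene. Friction and masses are not known exactly. Their poses are not given: they have to be found in the camera images.
- tray_three: long light-wood tray with three bays in a row, 90 x 276 mm, fixed on the hob. Floor 6 mm thick; walls and dividers 5 mm thick, tops 14 mm above the origin (end walls 30 mm). Origin: centre of underside; y along its length, z up. Bays 80 mm wide in x, centres at x = 0 and y = -71 mm (long bay, 124 mm), +29 mm and +100 mm (small bays, 66 mm each).
- tray_two: short light-wood tray with two bays in a row, 90 x 165 mm, fixed on the hob. Floor 6 mm thick; walls and dividers 5 mm thick, tops 14 mm above the origin (end walls 30 mm). Origin: centre of underside; y along its length, z up. Bays 80 mm wide in x, centres at x = 0 and y = -35.5 mm (larger bay, 84 mm long) and +44.5 mm (small bay, 66 mm).
- fish_tin: flat oblong fish tin with rounded ends, 63 mm wide (x) at the rim, 105 mm long (y), 27 mm high, lying flat on the hob, 0.15 kg. Origin: centre of its underside; z up.
- wide_jar: wide glass jar with a grey screw lid and orange-yellow contents, round, 65 mm in diameter, 92 mm high, 0.34 kg. Origin: centre of its underside; z up.
- spice_jar: slim glass spice jar with a red cap and green label, round, 45 mm in diameter, 106 mm high, 0.11 kg. Origin: centre of its underside; z up.
- shaker_a: kitchen shaker of clear plastic with a domed grey cap, 44 mm in diameter up to 74 mm height, its cap 34 mm wide, 90 mm high in all, 0.1 kg; one of two alike (either may serve for either kit). Origin: centre of its underside; z up.
- shaker_b: kitchen shaker of clear plastic with a domed grey cap, 44 mm in diameter up to 74 mm height, its cap 34 mm wide, 90 mm high in all, 0.1 kg; one of two alike (either may serve for either kit). Origin: centre of its underside; z up.
- mug: white mug, 79 mm wide, 94 mm high, on the worktop right of the hob. Origin: centre of its underside. A bystander, not part of the kits. Over it hangs a wall cabinet (front at x = 0.60 m, right of y = -0.25 m, bottom 0.47 m above the hob): swing the arm in from the right close to the base, clear of it.
- round_tin: round food tin, 75 mm in diameter, 58 mm high, at the back of the hob. Origin: centre of its underside. A bystander, not part of the kits.
- candle: candle in a glass, 76 mm in diameter, 90 mm high, on the worktop beside the hob, behind the mug. Origin: centre of its underside. A bystander, not part of the kits.
There are look-alikes about, which are no part of the job. What is shaped like the wide_jar but purple or turquoise is not meant.

How it is judged:
By the outcome, as a careful person would: the job done as asked, in the order asked, and still so for the second after the job is handed in, with the robot touching nothing.
It also fails if it takes over 115 s, if anything falls off the work surface, if the arm or the gripper's body presses on something with over 40 N, if the wrist force passes 120 N, or if a joint passes its speed limit or range.

## Working session

There is one attempt and no reset: what is moved stays moved. The work goes in short steps, Python scripts to look and compute and a tool call to move; the robot and the scene stay as the last step left them, time stands still between calls to the robot, and variables do not carry over. Pictures are saved under pics/ and viewed, at most 14 in all, crops included, and the job is handed in when it is done.

Besides the shell and the picture viewer there is one more tool, called after "Request:" by a JSON object that holds its "name" and its "arguments". play_rows: Moves the arm, as the interface text tells. Shift numbers are shares of 150 mm and turn numbers shares of 30 degrees, none past 1 either way. Its arguments: {"type":"object","properties":{"series":{"type":"array","items":{"type":"array","items":{"type":"number"}}},"fingers":{"type":"number"},"squeeze":{"type":"number"}},"required":["series"]}

```bash
mkdir -p pics; cat > h.py <<'E'
import numpy as np, cv2
from scipy.spatial.transform import Rotation as R
from bench import status, vision, job, spotter, r
E
python3 - <<'E'
from h import *
s=status.read_state()
print({k:np.round(v,3).tolist() for k,v in s.items()}, r.grasp_offset)
for c in ("scene","top"):
    cv2.imwrite(f"pics/{c}0.png",vision.camera(c)); k=vision.calibration(c); print(c,k)
    Rm=cv2.Rodrigues(np.array(k['rvec']))[0]; print('cam pos',-Rm.T@np.array(k['tvec']))
    for n in "tray_three tray_two fish_tin wide_jar spice_jar shaker_a mug round_tin candle".split():
        print(c,n,[(np.round(d['point'],3).tolist(),round(d['conf'],2)) for d in spotter.boxes_of(c,n)])
E
```

```text
{'time': 0.0, 'joint_positions': [-1.325, 0.333, -0.065, 1.461, 0.022, 1.35, -0.088], 'joint_vel': [0.002, -0.001, 0.0, -0.001, 0.002, -0.001, 0.0], 'joint_torque': [0.0, -62.328, 0.025, -38.987, -0.061, 0.04, 0.0], 'ee_pos': [0.166, 0.602, 0.404], 'eef_rot': [0.134, 0.991, -0.001, -0.0], 'ft_force': [0.833, -0.016, -0.438], 'torque': [-0.016, 0.025, -0.001], 'grip_force': 0.0, 'width': 0.087} 0.1635
scene {'fx': 462.25719204666143, 'fy': 462.25719204666143, 'cx': 258.85838083339587, 'cy': 190.3414813226338, 'D': array([-0.04099356,  0.        ,  0.        ,  0.        ,  0.        ]), 'rvec': array([ 2.06116049, -0.50524171,  0.27122934]), 'tvec': array([-0.49525262,  0.25100959,  0.93919434])}
cam pos [ 0.1381871  -0.83180518  0.69236656]
scene tray_three [([0.501, 0.358, 0.002], 0.72)]
scene tray_two [([0.493, 0.126, 0.006], 0.94)]
scene fish_tin [([0.659, -0.104, 0.025], 0.69)]
scene wide_jar [([0.619, 0.475, 0.072], 0.93), ([0.776, 0.065, 0.062], 0.87), ([0.532, -0.121, 0.062], 0.84), ([0.659, 0.102, 0.063], 0.61)]
scene spice_jar [([0.596, 0.333, 0.064], 0.62)]
scene shaker_a [
[... 423 characters left out ...]
ray([ 2.17638843, -2.03820346,  0.22198645]), 'tvec': array([0.06172346, 0.63876854, 1.09940315])}
cam pos [0.38777466 0.09261431 1.20895646]
top tray_three [([0.498, 0.369, 0.009], 0.81)]
top tray_two [([0.492, 0.122, 0.007], 0.75)]
top fish_tin [([0.665, -0.093, 0.025], 0.89)]
top wide_jar [([0.663, 0.122, 0.089], 0.79), ([0.638, 0.491, 0.092], 0.79), ([0.775, 0.094, 0.093], 0.7), ([0.536, -0.093, 0.092], 0.68)]
top spice_jar [([0.598, 0.345, 0.107], 0.88)]
top shaker_a [([0.642, 0.232, 0.077], 0.68), ([0.679, 0.022, 0.083], 0.59)]
top mug [([0.636, -0.259, 0.04], 0.76)]
top round_tin [([0.756, 0.213, 0.056], 0.95), ([0.754, -0.21, 0.033], 0.56)]
top candle [([0.755, -0.215, 0.034], 0.89)]
```

View pics/scene0.png

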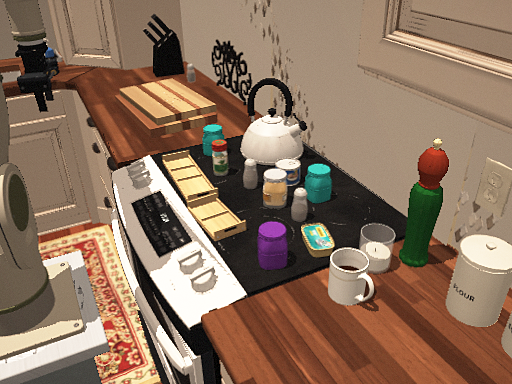

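View pics/top0.png

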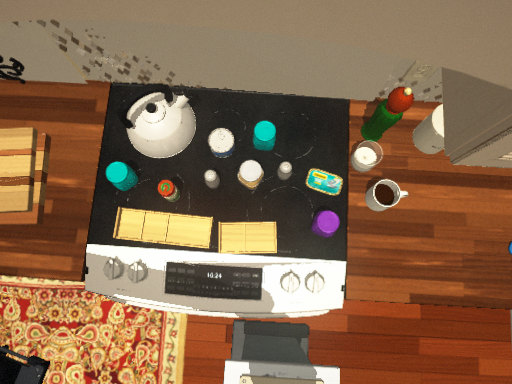

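The scene picture shows the hob: three-bay tray at about (190,178), two-bay at (216,213), orange wide jar (275,187), shakers (250,173) and (300,204), spice jar (220,157), and fish tin (318,239). The jars at (272,244) purple and (212,138)/(318,183) turquoise are decoys. In the top picture the three-bay tray's small bays lie to the left (+y).

```bash
cat >> h.py <<'E'
from scipy.optimize import minimize
K={c:vision.calibration(c) for c in ("scene","top")}
def proj(c,P):
    k=K[c];M=np.array([[k['fx'],0,k['cx']],[0,k['fy'],k['cy']],[0,0,1.]])
    return cv2.projectPoints(np.asarray(P,float).reshape(-1,1,3),np.array(k['rvec']),np.array(k['tvec']),M,np.array(k['D']))[0].reshape(-1,2)
def cyl(*rs):
    a=np.linspace(0,2*np.pi,40); return np.array([[q*np.cos(t),q*np.sin(t),z] for q,z in rs for t in a])
def box(w,l,h): return np.array([[x*w/2,y*l/2,z] for x in(-1,1) for y in(-1,1) for z in(0,h)])
def tin():
    p=[[sx*11.5+20*np.cos(t),sy*32.5+20*np.sin(t),z] for z in(0,27) for sx in(-1,1) for sy in(-1,1) for t in np.linspace(0,6.28,24)]
    return np.array(p)/1000
SH=dict(tray_three=box(.09,.276,.014),tray_two=box(.09,.165,.014),fish_tin=tin(),wide_jar=cyl((.0325,0),(.0325,.08),(.03,.092)),
  spice_jar=cyl((.0225,0),(.0225,.106)),shaker_a=cyl((.022,0),(.022,.074),(.017,.08),(.012,.09)),mug=cyl((.0395,0),(.0395,.094)),candle=cyl((.038,0),(.038,.09)),round_tin=cyl((.0375,0),(.0375,.058)))
def sil(c,n,p,z=0):
    Q=SH[n]@R.from_euler('z',p[2]).as_matrix().T+[p[0],p[1],z]
    h=cv2.convexHull(proj(c,Q).astype(np.float32))[:,0]
    m=np.zeros((384*4,512*4),np.uint8); cv2.fillConvexPoly(m,np.round(h*4+1.5).astype(int),1)
    return cv2.resize(m.astype(np.float32),(512,384),interpolation=cv2.INTER_AREA)
def iou(n,p,masks,z=0):
    t=0
    for c,m in masks:
        s=sil(c,n,p,z); t+=np.minimum(s,m).sum()/np.maximum(s,m).sum()
    return t/len(masks)
def fit(n,p0,masks,yaw,z=0):
    best=None
    for y0 in ([-1.2,-.6,0,.6,1.2] if yaw=='any' else [0]):
        f=lambda q:-iou(n,[q[0],q[1],q[2]/5 if yaw else 0],masks,z)
        x=[p0[0],p0[1],y0*5]; d=2+bool(yaw)
        S=np.array([x]+[np.add(x,[.012*(i==0),.012*(i==1),1*(i==2)]) for i in range(3)])
        o=minimize(f,x,method='Nelder-Mead',options=dict(initial_simplex=S,xatol=2e-4,fatol=1e-5,maxiter=150))
        if best is None or o.fun<best.fun: best=o
    q=best.x; return np.array([q[0],q[1],q[2]/5]),-best.fun
def masks_near(n,pt,z=0):
    out=[]
    for c in("scene","top"):
        px=proj(c,[pt[0],pt[1],z+SH[n][:,2].max()/2])[0]
        L=[d['pixels'] for d in spotter.regions_of(c,n)]
        L=[(np.linalg.norm(np.argwhere(m).mean(0)[::-1]-px),m) for m in L if m.any()]
        if L:
            d,m=min(L,key=lambda t:t[0])
            if d<25: out.append((c,m.astype(np.float32)))
    return out
E
python3 - <<'E'
from h import *
for n,p,y in [("tray_three",(.498,.36),1),("tray_two",(.492,.122),1),("fish_tin",(.665,-.1),'any'),("wide_jar",(.663,.11),0),("spice_jar",(.6,.343),0),
 ("shaker_a",(.645,.23),0),("shaker_a",(.682,.02),0),("wide_jar",(.54,-.11),0),("wide_jar",(.78,.085),0),("wide_jar",(.63,.485),0),("mug",(.636,-.265),0),("candle",(.755,-.22),0)]:
    vision.camera("top") if 0 else None
    ms=masks_near(n,p)
    q,s=fit(n,p,ms,y); print(n,[c for c,_ in ms],np.round(q,4),round(s,3),[ (c,np.round(fit(n,p,[(c,m)],y)[0],4).tolist()) for c,m in ms] )
im=cv2.imread("pics/top0.png")
cv2.imwrite("pics/crop1.png",cv2.resize(im[150:265,100:350],(800,368),interpolation=cv2.INTER_CUBIC))
E
```

```text
tray_three ['scene', 'top'] [ 0.5026  0.375  -0.0518] 0.898 [('scene', [0.5015, 0.3865, -0.0504]), ('top', [0.5028, 0.3659, -0.0524])]
tray_two ['scene', 'top'] [0.4906 0.1197 0.0779] 0.922 [('scene', [0.488, 0.123, 0.0994]), ('top', [0.4909, 0.1189, 0.0668])]
fish_tin ['top'] [ 0.6692 -0.0967 -0.2514] 0.894 [('top', [0.6692, -0.0967, -0.2514])]
wide_jar ['scene', 'top'] [ 0.6691  0.1229 -0.3408] 0.891 [('scene', [0.6696, 0.1263, -0.197]), ('top', [0.6716, 0.1207, -0.1686])]
spice_jar ['scene', 'top'] [ 0.6027  0.3515 -0.0595] 0.9 [('scene', [0.6002, 0.3489, -0.0053]), ('top', [0.6035, 0.3514, -0.1515])]
shaker_a ['scene', 'top'] [ 0.6487  0.2343 -0.0455] 0.842 [('scene', [0.6502, 0.2384, -0.0015]), ('top', [0.6509, 0.2342, -0.026])]
shaker_a ['scene', 'top'] [ 0.6876  0.0263 -0.053 ] 0.809 [('scene', [0.6873, 0.0273, -0.2912]), ('top', [0.6894, 0.0237, 0.1821])]
wide_jar ['scene', 'top'] [ 0.5399 -0.0976 -0.0974] 0.921 [('scene', [0.5387, -0.0978, -0.0653]), ('top', [0.5412, -0.0978, -0.0798])]
wide_jar ['scene', 'top'] [ 0.7892  0.0896 -0.1893] 0.918 [('scene', [0.7876, 0.0895, -0.0668]), ('top', [0.7893, 0.0895, -0.1012])]
wide_jar ['scene', 'top'] [ 0.6403  0.4971 -0.2951] 0.76 [('scene', [0.6389, 0.5058, -0.4946]), ('top', [0.6418, 0.4972, -0.3073])]
mug ['scene', 'top'] [ 0.632  -0.2594  0.0438] 0.874 [('scene', [0.6301, -0.2638, 0.1527]), ('top', [0.632, -0.2585, 0.0263])]
candle ['scene', 'top'] [ 0.7469 -0.2113 -0.042 ] 0.874 [('scene', [0.7433, -0.2148, 0.1194]), ('top', [0.7468, -0.2104, -0.0038])]
```

View pics/crop1.png

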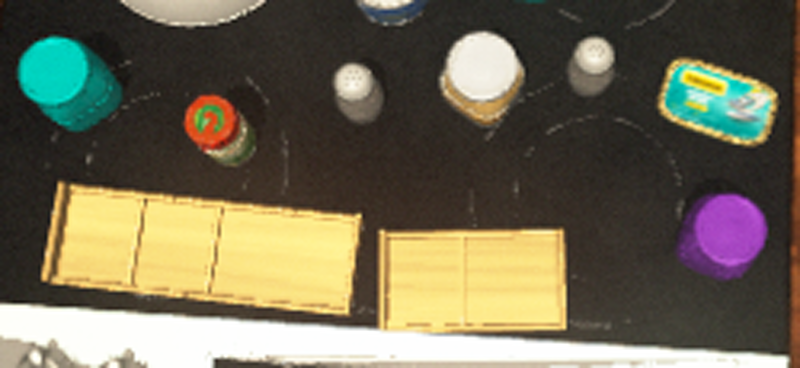

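The crop confirms it: tray_three's small bays are at left (+y, dividers at x≈143, 220), and tray_two's small bay is at left (divider at 463). I'll refine the trays with the end walls modelled, then overlay.

```bash
cat >> h.py <<'E'
def tparts(L):
    b=box(.09,L,.014); e=box(.09,.005,.03); return [b,e+[0,L/2-.0025,0],e-[0,L/2-.0025,0]]
PARTS=dict(tray_three=tparts(.276),tray_two=tparts(.165))
def sil(c,n,p,z=0):
    m=np.zeros((384*4,512*4),np.uint8)
    for S in PARTS.get(n,[SH[n]]):
        Q=S@R.from_euler('z',p[2]).as_matrix().T+[p[0],p[1],z]
        h=cv2.convexHull(proj(c,Q).astype(np.float32))[:,0]
        cv2.fillConvexPoly(m,np.round(h*4+1.5).astype(int),1)
    return cv2.resize(m.astype(np.float32),(512,384),interpolation=cv2.INTER_AREA)
E
python3 - <<'E'
from h import *
for c in("scene","top"): vision.camera(c)
P={}
for n,p in [("tray_three",(.503,.366)),("tray_two",(.491,.12))]:
    ms=masks_near(n,p)
    for c,m in ms: 
        q,s=fit(n,p,[(c,m)],1); print(n,c,np.round(q,4),round(s,3))
        if c=="top": P[n]=q
im=cv2.imread("pics/top0.png"); sc=cv2.imread("pics/scene0.png")
def up(im,c,x0,x1,y0,y1,k):
    o=cv2.resize(im[y0:y1,x0:x1],None,fx=k,fy=k,interpolation=cv2.INTER_CUBIC)
    def ln(A,col):
        q=((proj(c,A)-[x0,y0]+.5)*k).astype(int); cv2.polylines(o,[q],False,col,1)
    for n,L,ds in[("tray_three",.276,[-.0065,.0645]),("tray_two",.165,[.009])]:
        p=P[n];T=lambda A:np.array(A)@R.from_euler('z',p[2]).as_matrix().T+[p[0],p[1],0]
        w=.045;l=L/2
        ln(T([[-w,-l,.014],[-w,l,.014],[w,l,.014],[w,-l,.014],[-w,-l,.014]]),(0,0,255))
        for d in ds: ln(T([[-w,d,.014],[w,d,.014]]),(255,0,0))
        for e in(-l,l): ln(T([[-w,e,.03],[w,e,.03]]),(0,255,0))
    p=[.6692,-.0967,-.2514]
    t=tin();t=t[t[:,2]>.02];t=t[cv2.convexHull(t[:,:2].astype(np.float32),returnPoints=False)[:,0]]
    ln(t@R.from_euler('z',p[2]).as_matrix().T+[p[0],p[1],0],(0,0,255))
    for x,y,rr,h in[(.67,.122,.0325,.085),(.6027,.3505,.0225,.106),(.6495,.235,.022,.074),(.688,.026,.022,.074),(.5399,-.0976,.0325,.085)]:
        for z in(0,h): ln(cyl((rr,z))+[x,y,0],(0,0,255))
    return o
a=up(im,"top",100,350,150,260,3.2); b=up(sc,"scene",155,355,120,275,3.6)[:,:720]
cv2.imwrite("pics/ov_top.png",a); cv2.imwrite("pics/ov_sc.png",b); print(b.shape)
E
```

```text
tray_three scene [ 0.5019  0.3801 -0.0514] 0.895
tray_three top [ 0.5018  0.363  -0.0236] 0.963
tray_two scene [0.4887 0.1198 0.0742] 0.969
tray_two top [0.4913 0.1189 0.0617] 0.969
(558, 720, 3)
```

View pics/ov_top.png

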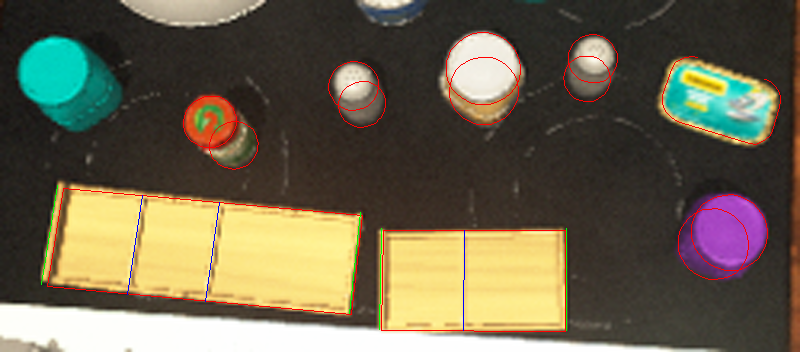

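View pics/ov_sc.png

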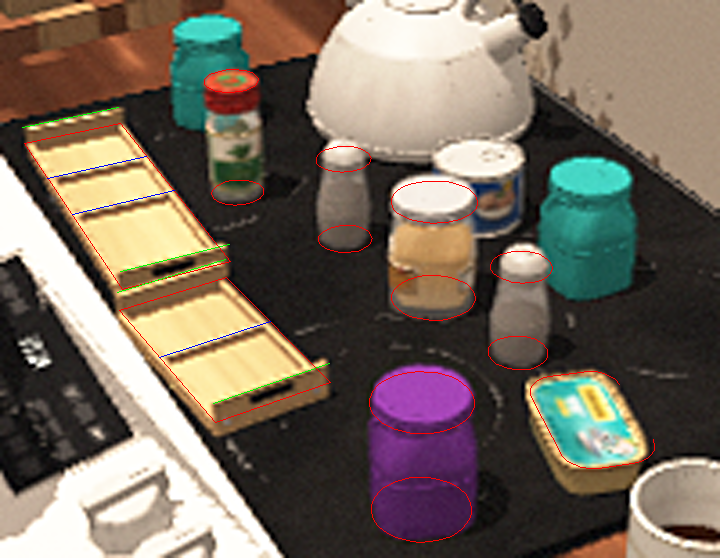

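Overlays fit in both views: tray outlines and dividers sit on the edges (dividers at crop x≈136, 212, 464), and object bases and tops match within about 2–3 mm. Next is a planner that prints the move numbers.

```bash
cat > plan.py <<'E'
from h import *
G=r.grasp_offset
def goalR(psi):
    c,s=np.cos(psi),np.sin(psi); return R.from_matrix(np.array([[-s,c,0],[c,s,0],[0,0,-1.]]))
def plan(wps,vmax=.045,settle=1):
    """wps: (grasp x,y,z,psi deg[,rows per metre speed]); prints calls"""
    s=status.read_state(); p=np.array(s['ee_pos']); q=R.from_quat(s['eef_rot'])
    print('now grasp',np.round(p-[0,0,G],4),'psi',round(np.degrees(np.arctan2(*q.as_matrix()[[1,0],1])),1),'t',round(s['time'],2),'w',s['width'])
    for w in wps:
        tgt=np.array(w[:3])+[0,0,G]; v=w[4] if len(w)>4 else vmax; qt=goalR(np.radians(w[3]))
        if (qt.inv()*q).magnitude()>np.pi/2: qt=goalR(np.radians(w[3]+180))
        d=np.linalg.norm(tgt-p); a=np.degrees((q.inv()*qt).magnitude())
        n=max(1,int(np.ceil(max(d/.145,a/29.5)))); rv=(q.inv()*qt).as_rotvec(); p0,q0=p,q
        for i in range(1,n+1):
            pt=p0+(tgt-p0)*i/n; qq=q0*R.from_rotvec(rv*i/n)
            sh=q.inv().apply(pt-p)/.15; ro=np.degrees((q.inv()*qq).as_rotvec())/30
            k=max(1,int(np.ceil(max(np.linalg.norm(sh)*.15/v,np.linalg.norm(ro)*30/8)-1e-6)))
            f=np.round(np.r_[sh,ro],2)+0
            rows=[np.round(f*min(1,j/k),2).tolist() for j in range(1,k+1)]+([f.tolist()]*settle if i==n else [])
            for b in range(0,len(rows),5):
                if b: print('  !! continue split')
            print(str(rows).replace(' ','').replace('.0,',',').replace('.0]',']') )
            p=p+q.apply(f[:3]*.15); q=q*R.from_rotvec(np.radians(f[3:]*30))
        print('  -> grasp',np.round(p-[0,0,G],4))
E
python3 - <<'E'
from plan import *
psi=np.radians(-14.4);u=np.array([np.cos(psi),np.sin(psi)]);v=np.array([-u[1],u[0]])
g=np.array([.6692,-.0967])+.005*u+.020*v; print(g)
plan([(*g,.2,-14.4),(*g,.11,-14.4),(*g,.033,-14.4,.03)])
E
```

```text
[ 0.67901671 -0.07857179]
now grasp [0.166  0.6026 0.2413] psi 74.6 t 2.5 w 0.08709961525801743
[[-0.19,-0.14,0.01,0,0,0.12],[-0.38,-0.29,0.02,0,0,0.24],[-0.56,-0.43,0.04,0,0,0.37],[-0.75,-0.58,0.05,0,0,0.49]]
[[-0.22,-0.09,0.01,0,0,0.12],[-0.44,-0.18,0.02,0,0,0.25],[-0.65,-0.28,0.03,0,0,0.38],[-0.87,-0.37,0.04,0,0,0.5]]
[[-0.24,-0.03,0.01,0,0,0.12],[-0.47,-0.06,0.02,0,0,0.24],[-0.7,-0.1,0.04,0,0,0.37],[-0.94,-0.13,0.05,0,0,0.49]]
[[-0.24,0.03,0.01,0,0,0.12],[-0.47,0.06,0.02,0,0,0.25],[-0.7,0.09,0.03,0,0,0.38],[-0.94,0.12,0.04,0,0,0.5]]
[[-0.22,0.09,0.01,0,0,0.12],[-0.44,0.18,0.02,0,0,0.24],[-0.66,0.26,0.04,0,0,0.37],[-0.88,0.35,0.05,0,0,0.49]]
[[-0.19,0.14,0.01,0,0,0.12],[-0.38,0.28,0.02,0,0,0.25],[-0.57,0.42,0.04,0,0,0.38],[-0.76,0.56,0.05,0,0,0.5],[-0.76,0.56,0.05,0,0,0.5]]
  -> grasp [ 0.6789 -0.078   0.1993]
[[0,0,0.3,0,0,0],[0,0,0.6,0,0,0],[0,0,0.6,0,0,0]]
  -> grasp [ 0.6789 -0.078   0.1093]
[[0,0,0.17,0,0,0],[0,0,0.34,0,0,0],[0,0,0.51,0,0,0],[0,0,0.51,0,0,0]]
  -> grasp [ 0.6789 -0.078   0.0328]
```

Request:
{"name": "play_rows", "arguments": {"series": [[-0.19,-0.14,0.01,0,0,0.12],[-0.38,-0.29,0.02,0,0,0.24],[-0.56,-0.43,0.04,0,0,0.37],[-0.75,-0.58,0.05,0,0,0.49]], "fingers": 1}}

```text
time: 2.9
ee_pos: [0.2519, 0.4877, 0.3971]
eef_rot: [0.261, 0.965, 0.0, -0.0]
ft_force: [1.1, -0.2, 0.5]
width: 0.087
grip_force: 0.0
```

Request:
{"name": "play_rows", "arguments": {"series": [[-0.22,-0.09,0.01,0,0,0.12],[-0.44,-0.18,0.02,0,0,0.25],[-0.65,-0.28,0.03,0,0,0.38],[-0.87,-0.37,0.04,0,0,0.5]]}}

```text
time: 3.3
ee_pos: [0.3369, 0.3741, 0.3914]
eef_rot: [0.385, 0.923, 0.0, -0.0]
ft_force: [0.0, 0.8, 0.6]
width: 0.087
grip_force: 0.0
```

Request:
{"name": "play_rows", "arguments": {"series": [[-0.24,-0.03,0.01,0,0,0.12],[-0.47,-0.06,0.02,0,0,0.24],[-0.7,-0.1,0.04,0,0,0.37],[-0.94,-0.13,0.05,0,0,0.49]]}}

```text
time: 3.7
ee_pos: [0.4226, 0.2605, 0.3838]
eef_rot: [0.5, 0.866, 0.0, -0.0]
ft_force: [0.1, 0.8, -0.3]
width: 0.087
grip_force: 0.0
```

Request:
{"name": "play_rows", "arguments": {"series": [[-0.24,0.03,0.01,0,0,0.12],[-0.47,0.06,0.02,0,0,0.25],[-0.7,0.09,0.03,0,0,0.38],[-0.94,0.12,0.04,0,0,0.5]]}}

```text
time: 4.1
ee_pos: [0.5092, 0.1478, 0.378]
eef_rot: [0.608, 0.794, 0.0, 0.0]
ft_force: [-0.1, 0.2, -0.0]
width: 0.0869
grip_force: 0.0
```

Request:
{"name": "play_rows", "arguments": {"series": [[-0.22,0.09,0.01,0,0,0.12],[-0.44,0.18,0.02,0,0,0.24],[-0.66,0.26,0.04,0,0,0.37],[-0.88,0.35,0.05,0,0,0.49]]}}

```text
time: 4.5
ee_pos: [0.5945, 0.0341, 0.3702]
eef_rot: [0.705, 0.709, 0.0, -0.0]
ft_force: [0.1, 1.0, -0.2]
width: 0.0871
grip_force: 0.0
```

Request:
{"name": "play_rows", "arguments": {"series": [[-0.19,0.14,0.01,0,0,0.12],[-0.38,0.28,0.02,0,0,0.25],[-0.57,0.42,0.04,0,0,0.38],[-0.76,0.56,0.05,0,0,0.5],[-0.76,0.56,0.05,0,0,0.5]]}}

```text
time: 5.0
ee_pos: [0.6797, -0.0827, 0.3617]
eef_rot: [0.793, 0.609, -0.001, 0.001]
ft_force: [-1.0, -0.0, 0.6]
width: 0.0872
grip_force: 0.0
```

```bash
python3 - <<'E'
from plan import *
g=(.679,-.0786)
plan([(*g,.11,-14.4),(*g,.0335,-14.4,.025)])
E
```

```text
now grasp [ 0.6797 -0.0827  0.1982] psi -14.9 t 5.0 w 0.08718264802081689
[[0.02,-0,0.3,0,0,-0.01],[0.03,-0.01,0.59,0,0.01,-0.02],[0.03,-0.01,0.59,0,0.01,-0.02]]
  -> grasp [ 0.6793 -0.0783  0.1097]
[[0,0,0.13,0,0,0],[0,0,0.26,0,0,0],[0,0,0.38,0,0,0],[0,0,0.51,0,0,0],[0,0,0.51,0,0,0]]
  -> grasp [ 0.6794 -0.0781  0.0332]
```

Request:
{"name": "play_rows", "arguments": {"series": [[0.02,0,0.3,0,0,0],[0.03,0,0.59,0,0,0],[0.03,0,0.59,0,0,0]]}}

```text
time: 5.3
ee_pos: [0.6781, -0.0719, 0.2681]
eef_rot: [0.79, 0.613, -0.004, -0.003]
ft_force: [-1.2, -0.3, -0.7]
width: 0.0874
grip_force: 0.0
```

```bash
python3 - <<'E'
from plan import *
plan([(.679,-.0786,.0335,-14.4,.025)])
E
```

```text
now grasp [ 0.6781 -0.0719  0.1046] psi -14.4 t 5.3 w 0.08738510383454243
[[-0.01,0.01,0.16,-0.01,0,0],[-0.03,0.01,0.31,-0.01,0,0],[-0.04,0.02,0.47,-0.02,0,0],[-0.04,0.02,0.47,-0.02,0,0]]
  -> grasp [ 0.6788 -0.0784  0.0341]
```

Request:
{"name": "play_rows", "arguments": {"series": [[0,0,0,0,0,0],[0,0,0,0,0,0]]}}

```text
time: 5.5
ee_pos: [0.6807, -0.0738, 0.2772]
eef_rot: [0.791, 0.612, 0.001, 0.001]
ft_force: [0.1, -0.1, 0.5]
width: 0.0873
grip_force: 0.0
```

```bash
python3 - <<'E'
from plan import *
print(R.from_quat(status.read_state()['eef_rot']).as_matrix().round(4)[:,2])
plan([(.679,-.0786,.0335,-14.4,.025)])
E
```

```text
[ 3.7e-03 -2.0e-04 -1.0e+00]
now grasp [ 0.6807 -0.0738  0.1137] psi -14.5 t 5.5 w 0.0872680619440596
[[-0.01,-0,0.13,0,0,0],[-0.02,-0,0.26,0,0,0],[-0.02,-0.01,0.4,0.01,0,0],[-0.03,-0.01,0.53,0.01,0,0],[-0.03,-0.01,0.53,0.01,0,0]]
  -> grasp [ 0.6784 -0.0778  0.0342]
```

Request:
{"name": "play_rows", "arguments": {"series": [[-0.01,0,0.1,0,0,0],[-0.02,0,0.2,0,0,0],[-0.03,-0.01,0.3,0,0,0],[-0.03,-0.01,0.3,0,0,0],[-0.03,-0.01,0.3,0,0,0]]}}

```text
time: 6.0
ee_pos: [0.6772, -0.0777, 0.2287]
eef_rot: [0.791, 0.612, -0.0, -0.0]
ft_force: [-0.8, 0.7, 0.7]
width: 0.0868
grip_force: 0.0
```

Request:
{"name": "play_rows", "arguments": {"series": [[0,0,0,0,0,0],[0,0,0,0,0,0]]}}

```text
time: 6.2
ee_pos: [0.6777, -0.0776, 0.2299]
eef_rot: [0.791, 0.612, 0.0, 0.0]
ft_force: [0.5, 0.2, -0.3]
width: 0.087
grip_force: 0.0
```

```bash
python3 - <<'E'
from plan import *
plan([(.679,-.0786,.0335,-14.4,.015)])
E
```

```text
now grasp [ 0.6777 -0.0776  0.0664] psi -14.5 t 6.2 w 0.08701347714428315
[[0,0,0.07,0,0,0],[0,0.01,0.15,0,0,0],[0,0.01,0.22,0,0,0],[0,0.01,0.22,0,0,0]]
  -> grasp [ 0.6792 -0.078   0.0334]
```

Request:
{"name": "play_rows", "arguments": {"series": [[0,0,0.07,0,0,0],[0,0.01,0.15,0,0,0],[0,0.01,0.22,0,0,0],[0,0.01,0.22,0,0,0],[0,0.01,0.22,0,0,0]]}}

```text
time: 6.7
ee_pos: [0.6787, -0.078, 0.1957]
eef_rot: [0.791, 0.612, -0.0, -0.0]
ft_force: [0.7, -0.4, -0.4]
width: 0.0869
grip_force: 0.0
```

```bash
python3 - <<'E'
from h import *
s=status.read_state(); print(s['ee_pos'],s['ft_force'])
im=vision.camera("scene"); cv2.imwrite("pics/s2.png",cv2.resize(im[120:320,240:420],None,fx=3,fy=3,interpolation=cv2.INTER_CUBIC))
E
```

```text
[ 0.67872294 -0.07803353  0.19566299] [ 0.66869084 -0.44594291 -0.35943075]
```

View pics/s2.png

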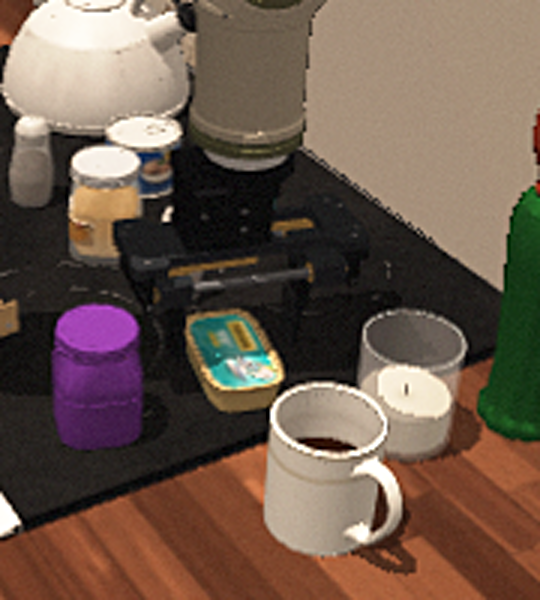

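The picture shows the fingers straddling the tin (crop ~(180,300) and (300,320)), clear of the purple jar. Closing.

Request:
{"name": "play_rows", "arguments": {"series": [[0,0,0,0,0,0],[0,0,0,0,0,0],[0,0,0,0,0,0],[0,0,0,0,0,0],[0,0,0,0,0,0]], "fingers": -1, "squeeze": 30}}

```text
time: 7.25
ee_pos: [0.6788, -0.0779, 0.1964]
eef_rot: [0.791, 0.612, 0.0, -0.0]
ft_force: [-1.6, 0.8, 1.9]
width: 0.0594
grip_force: 29.8
```

Request:
{"name": "play_rows", "arguments": {"series": [[0,0,0,0,0,0],[0,0,-0.1,0,0,0],[0,0,-0.25,0,0,0],[0,0,-0.45,0,0,0],[0,0,-0.65,0,0,0]]}}

```text
time: 7.75
ee_pos: [0.6788, -0.0782, 0.2956]
eef_rot: [0.791, 0.612, 0.0, 0.0]
ft_force: [0.8, -0.1, -0.8]
width: 0.0594
grip_force: 29.7
```

Request:
{"name": "play_rows", "arguments": {"series": [[0,0,-0.2,0,0,0],[0,0,-0.3,0,0,0],[0,0,-0.3,0,0,0],[0,0,-0.3,0,0,0]]}}

```text
time: 8.15
ee_pos: [0.6787, -0.0779, 0.3377]
eef_rot: [0.791, 0.612, -0.0, -0.0]
ft_force: [-0.6, 0.8, -2.4]
width: 0.0597
grip_force: 29.7
```

```bash
python3 - <<'E'
from plan import *
p=np.array([.5018,.363]);yaw=-.03
b=p+R.from_euler('z',yaw).apply([0,-.071,0])[:2]
# tin centre is -20mm along tin y from grasp
psi=np.degrees(yaw); g=b+R.from_euler('z',yaw).apply([0,.020,0])[:2]; print(b,g)
plan([(.6,.15,.165,(psi-14.4)/2,.035),(*g,.13,psi,.035)],settle=2)
im=vision.camera("scene"); cv2.imwrite("pics/s3.png",cv2.resize(im[60:280,180:400],None,fx=2.5,fy=2.5,interpolation=cv2.INTER_CUBIC))
E
```

```text
[0.49967032 0.29203195] [0.50027023 0.31202295]
now grasp [ 0.6787 -0.0779  0.1742] psi -14.5 t 8.15 w 0.059712616023752
[[0.17,-0.11,0.01,0,0,-0.03],[0.34,-0.22,0.02,0,0,-0.06],[0.5,-0.33,0.02,0,0,-0.08],[0.67,-0.44,0.03,0,0,-0.11]]
  !! continue split
[[0.17,-0.1,0.01,0,0,-0.02],[0.34,-0.2,0.02,0,0,-0.05],[0.52,-0.31,0.02,0,0,-0.08],[0.69,-0.41,0.03,0,0,-0.1],[0.69,-0.41,0.03,0,0,-0.1],[0.69,-0.41,0.03,0,0,-0.1]]
  -> grasp [0.5997 0.1494 0.1654]
[[0.16,-0.14,0.04,0,0,-0.04],[0.33,-0.27,0.08,0,0,-0.07],[0.49,-0.41,0.12,0,0,-0.11]]
[[0.17,-0.12,0.04,0,0,-0.04],[0.34,-0.25,0.08,0,0,-0.07],[0.51,-0.37,0.12,0,0,-0.11],[0.51,-0.37,0.12,0,0,-0.11],[0.51,-0.37,0.12,0,0,-0.11]]
  -> grasp [0.5005 0.3119 0.1295]
```

View pics/s3.png

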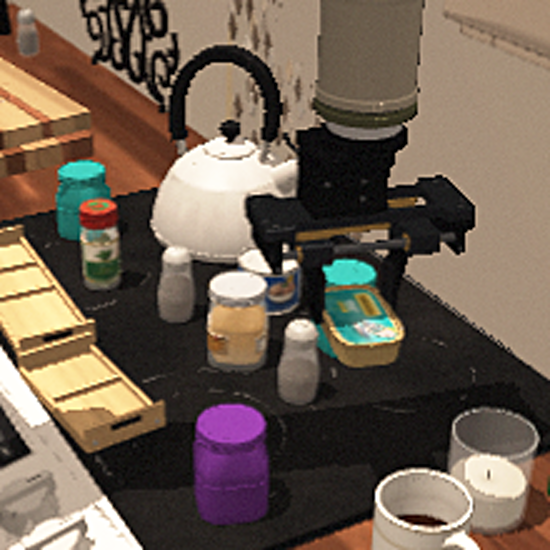

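The picture shows the tin level in the fingers at (365,325). Carrying it to the long bay.

Request:
{"name": "play_rows", "arguments": {"series": [[0.17,-0.11,0.01,0,0,-0.03],[0.34,-0.22,0.02,0,0,-0.06],[0.5,-0.33,0.02,0,0,-0.08],[0.67,-0.44,0.03,0,0,-0.11]]}}

```text
time: 8.6
ee_pos: [0.6393, 0.0368, 0.3324]
eef_rot: [0.773, 0.635, -0.001, -0.001]
ft_force: [0.6, -0.6, -1.3]
width: 0.0594
grip_force: 29.7
```

Request:
{"name": "play_rows", "arguments": {"series": [[0.17,-0.1,0.01,0,0,-0.02],[0.34,-0.2,0.02,0,0,-0.05],[0.52,-0.31,0.02,0,0,-0.08],[0.69,-0.41,0.03,0,0,-0.1]]}}

```text
time: 9.0
ee_pos: [0.5989, 0.1507, 0.328]
eef_rot: [0.756, 0.655, -0.001, -0.0]
ft_force: [-0.1, -0.1, -2.7]
width: 0.0596
grip_force: 29.7
```

Request:
{"name": "play_rows", "arguments": {"series": [[0.16,-0.14,0.04,0,0,-0.04],[0.33,-0.27,0.08,0,0,-0.07],[0.49,-0.41,0.12,0,0,-0.11]]}}

```text
time: 9.3
ee_pos: [0.5483, 0.2319, 0.3098]
eef_rot: [0.736, 0.677, -0.001, -0.0]
ft_force: [0.1, 0.4, -2.1]
width: 0.0595
grip_force: 29.7
```

Request:
{"name": "play_rows", "arguments": {"series": [[0.17,-0.12,0.04,0,0,-0.04],[0.34,-0.25,0.08,0,0,-0.07],[0.51,-0.37,0.12,0,0,-0.11],[0.51,-0.37,0.12,0,0,-0.11],[0.51,-0.37,0.12,0,0,-0.11]]}}

```text
time: 9.8
ee_pos: [0.5, 0.3122, 0.2922]
eef_rot: [0.716, 0.698, -0.001, -0.0]
ft_force: [0.6, -0.8, -1.9]
width: 0.0596
grip_force: 29.7
```

Request:
{"name": "play_rows", "arguments": {"series": [[0,0,0.2,0,0,0],[0,0,0.3,0,0,0],[0,0,0.3,0,0,0],[0,0,0.3,0,0,0],[0,0,0.3,0,0,0]]}}

```text
time: 10.3
ee_pos: [0.5013, 0.3117, 0.2498]
eef_rot: [0.717, 0.697, 0.001, 0.0]
ft_force: [0.0, 0.7, -1.0]
width: 0.0596
grip_force: 29.7
```

```bash
python3 - <<'E'
from plan import *
plan([(.5003,.312,.0395,-1.7,.015)])
im=vision.camera("scene"); cv2.imwrite("pics/s4.png",cv2.resize(im[100:270,110:330],None,fx=3.2,fy=3.2,interpolation=cv2.INTER_CUBIC))
E
```

```text
now grasp [0.5013 0.3117 0.0863] psi -1.6 t 10.3 w 0.0596233199277539
[[0,-0,0.08,0,0,0],[0,-0,0.16,0,0,0],[0,-0.01,0.23,0,0,0],[0,-0.01,0.31,0,0,0],[0,-0.01,0.31,0,0,0]]
  -> grasp [0.4999 0.3118 0.0398]
```

View pics/s4.png

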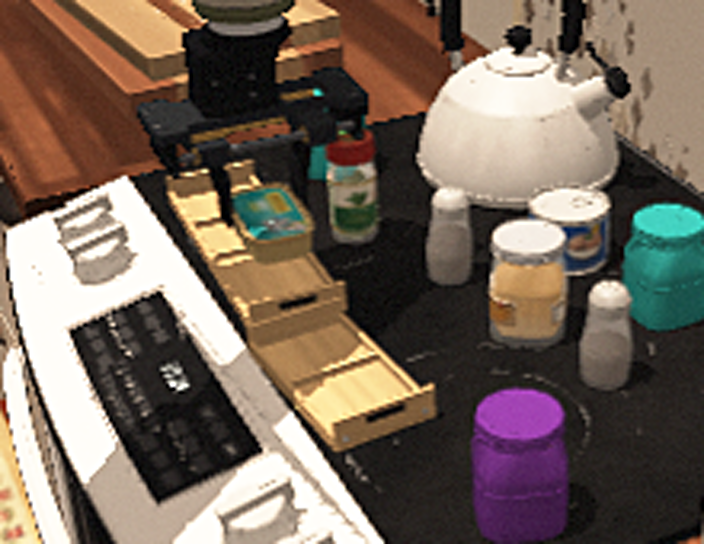

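The tin hangs over the long bay, but lowering here would press the gripper body on the spice jar (crop (352,190)). I'll set the tin back on free hob and regrasp it toward its other end.

```bash
python3 - <<'E'
from plan import *
plan([(.52,.25,.14,0,.04),(.60,.12,.165,0,.045),(.70,-.075,.14,0,.045),(.70,-.075,.08,0,.03)],settle=2)
E
```

```text
now grasp [0.5012 0.3118 0.0863] psi -1.6 t 10.35 w 0.059711922357710695
[[-0.14,0.05,-0.12,0,0,-0.02],[-0.27,0.09,-0.24,0,0,-0.03],[-0.41,0.14,-0.36,0,0,-0.05],[-0.41,0.14,-0.36,0,0,-0.05],[-0.41,0.14,-0.36,0,0,-0.05]]
  -> grasp [0.5204 0.2497 0.1403]
[[-0.22,0.14,-0.04,0,0,0],[-0.43,0.27,-0.08,0,0,0]]
[[-0.22,0.13,-0.04,0,0,0],[-0.43,0.26,-0.09,0,0,0],[-0.43,0.26,-0.09,0,0,0],[-0.43,0.26,-0.09,0,0,0]]
  -> grasp [0.5996 0.1205 0.1657]
[[-0.22,0.11,0.03,0,0,0],[-0.43,0.23,0.06,0,0,0],[-0.65,0.34,0.09,0,0,0]]
[[-0.22,0.11,0.03,0,0,0],[-0.43,0.22,0.05,0,0,0],[-0.65,0.33,0.08,0,0,0],[-0.65,0.33,0.08,0,0,0],[-0.65,0.33,0.08,0,0,0]]
  -> grasp [ 0.6997 -0.0747  0.1401]
[[0,0,0.13,0,0,0],[0,0,0.27,0,0,0],[0,0,0.4,0,0,0],[0,0,0.4,0,0,0],[0,0,0.4,0,0,0]]
  -> grasp [ 0.6998 -0.0747  0.0801]
```

Request:
{"name": "play_rows", "arguments": {"series": [[-0.14,0.05,-0.12,0,0,-0.02],[-0.27,0.09,-0.24,0,0,-0.03],[-0.41,0.14,-0.36,0,0,-0.05]]}}

```text
time: 10.65
ee_pos: [0.5202, 0.2492, 0.3043]
eef_rot: [0.707, 0.707, 0.001, 0.0]
ft_force: [0.4, 0.0, -1.7]
width: 0.0595
grip_force: 29.7
```

Request:
{"name": "play_rows", "arguments": {"series": [[-0.22,0.14,-0.04,0,0,0],[-0.43,0.27,-0.08,0,0,0],[-0.65,0.4,-0.13,0,0,0],[-0.86,0.53,-0.17,0,0,0]]}}

```text
time: 11.05
ee_pos: [0.6001, 0.119, 0.3298]
eef_rot: [0.708, 0.706, 0.001, 0.0]
ft_force: [0.6, 0.2, -1.5]
width: 0.0592
grip_force: 29.7
```

Request:
{"name": "play_rows", "arguments": {"series": [[-0.22,0.11,0.03,0,0,0],[-0.43,0.23,0.06,0,0,0],[-0.65,0.34,0.09,0,0,0]]}}

```text
time: 11.35
ee_pos: [0.6509, 0.0219, 0.3156]
eef_rot: [0.708, 0.707, 0.001, 0.0]
ft_force: [0.7, 0.6, -1.2]
width: 0.0598
grip_force: 29.7
```

Request:
{"name": "play_rows", "arguments": {"series": [[-0.22,0.11,0.03,0,0,0],[-0.43,0.22,0.05,0,0,0],[-0.65,0.33,0.08,0,0,0],[-0.65,0.33,0.08,0,0,0],[-0.65,0.33,0.08,0,0,0]]}}

```text
time: 11.85
ee_pos: [0.6996, -0.0758, 0.3031]
eef_rot: [0.708, 0.706, 0.0, 0.0]
ft_force: [1.5, 0.2, -0.5]
width: 0.0595
grip_force: 29.7
```

Request:
{"name": "play_rows", "arguments": {"series": [[0,0,0.13,0,0,0],[0,0,0.27,0,0,0],[0,0,0.4,0,0,0],[0,0,0.4,0,0,0],[0,0,0.4,0,0,0]]}}

```text
time: 12.35
ee_pos: [0.6996, -0.0734, 0.2436]
eef_rot: [0.707, 0.707, 0.0, -0.0]
ft_force: [-0.3, -1.1, -1.2]
width: 0.0599
grip_force: 29.7
```

Request:
{"name": "play_rows", "arguments": {"series": [[0,0,0,0,0,0],[0,0,0,0,0,0]]}}

```text
time: 12.55
ee_pos: [0.6999, -0.0744, 0.2443]
eef_rot: [0.708, 0.707, 0.001, 0.001]
ft_force: [0.5, 0.0, -0.0]
width: 0.0596
grip_force: 29.7
```

```bash
python3 - <<'E'
from plan import *
plan([(.70,-.075,.0335,0,.015)],settle=2)
E
```

```text
now grasp [ 0.6999 -0.0744  0.0808] psi -0.1 t 12.55 w 0.059623558875273326
  !! continue split
[[0,0,0.08,0,0,0],[0,0,0.16,0,0,0],[0,0,0.24,0,0,0],[0,0,0.32,0,0,0],[0,0,0.32,0,0,0],[0,0,0.32,0,0,0]]
  -> grasp [ 0.7    -0.0744  0.0328]
```

Down, open, then up.

Request:
{"name": "play_rows", "arguments": {"series": [[0,0,0.1,0,0,0],[0,0,0.2,0,0,0],[0,0,0.28,0,0,0],[0,0,0.32,0,0,0],[0,0,0.32,0,0,0]]}}

```text
time: 13.05
ee_pos: [0.699, -0.0747, 0.1949]
eef_rot: [0.708, 0.706, -0.0, -0.001]
ft_force: [-7.4, 2.2, 12.6]
width: 0.0595
grip_force: 29.9
```

Request:
{"name": "play_rows", "arguments": {"series": [[0,0,0,0,0,0],[0,0,0,0,0,0],[0,0,0,0,0,0],[0,0,0,0,0,0],[0,0,0,0,0,0]], "fingers": 1}}

```text
time: 13.55
ee_pos: [0.6995, -0.0746, 0.1945]
eef_rot: [0.708, 0.706, -0.0, -0.0]
ft_force: [0.9, -0.3, -0.2]
width: 0.085
grip_force: 0.0
```

Request:
{"name": "play_rows", "arguments": {"series": [[0,0,-0.1,0,0,0],[0,0,-0.25,0,0,0],[0,0,-0.45,0,0,0],[0,0,-0.5,0,0,0],[0,0,-0.5,0,0,0]]}}

```text
time: 14.05
ee_pos: [0.6999, -0.0748, 0.2722]
eef_rot: [0.708, 0.706, 0.001, 0.001]
ft_force: [0.4, -0.1, -0.8]
width: 0.0871
grip_force: 0.0
```

```bash
python3 - <<'E'
from plan import *
for c in("scene","top"): vision.camera(c)
ms=[]
for c in("scene","top"):
    L=spotter.regions_of(c,"fish_tin"); print(c,[(round(d['conf'],2),int(d['pixels'].sum())) for d in L],[(np.round(d['point'],3).tolist(),round(d['conf'],2)) for d in spotter.boxes_of(c,"fish_tin")])
plan([(.70,-.11,.08,0),(.70,-.11,.0335,0,.02)],settle=2)
im=vision.camera("scene"); cv2.imwrite("pics/s5.png",cv2.resize(im[140:290,240:420],None,fx=3.5,fy=3.5,interpolation=cv2.INTER_CUBIC))
E
```

```text
scene [(0.94, 822)] [([0.69, -0.101, 0.025], 0.55)]
top [(0.62, 34), (0.58, 314)] [([0.706, -0.047, 0.023], 0.36)]
now grasp [ 0.6992 -0.0745  0.1051] psi -0.1 t 14.35 w 0.08660306558260505
[[-0.24,0.01,0.17,0,0,0],[-0.24,0.01,0.17,0,0,0],[-0.24,0.01,0.17,0,0,0]]
  -> grasp [ 0.7006 -0.1105  0.0796]
[[0,0,0.1,0,0,0],[0,0,0.21,0,0,0],[0,0,0.31,0,0,0],[0,0,0.31,0,0,0],[0,0,0.31,0,0,0]]
  -> grasp [ 0.7005 -0.1105  0.0331]
```

View pics/s5.png

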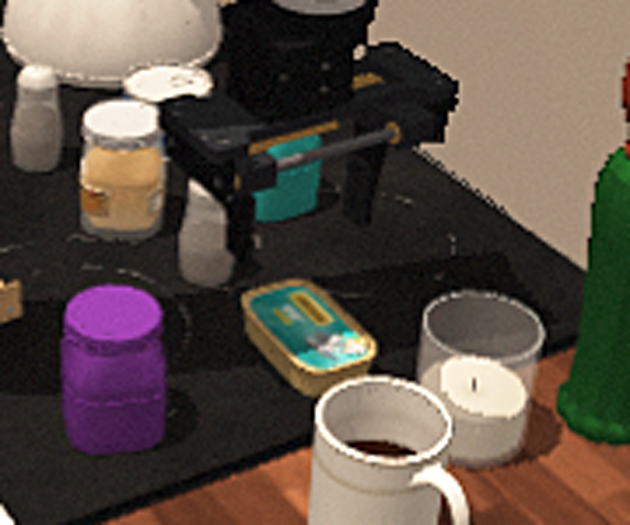

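Tin stands flat at crop (310,340), fully in view; fit it.

```bash
python3 - <<'E'
from plan import *
vision.camera("scene")
m=spotter.regions_of("scene","fish_tin")[0]['pixels'].astype(np.float32)
q,s=fit("fish_tin",(.7,-.097),[("scene",m)],1); print(q,s)
E
```

```text
Traceback (most recent call last):
IndexError: list index out of range
```

```bash
python3 - <<'E'
from plan import *
for _ in range(4):
    vision.camera("scene"); L=spotter.regions_of("scene","fish_tin")
    if L: break
m=L[0]['pixels'].astype(np.float32)
q,s=fit("fish_tin",(.7,-.097),[("scene",m)],1); print(q,s)
E
```

```text
[ 0.69750787 -0.09041283 -0.13669882] 0.8398990631103516
```

Request:
{"name": "play_rows", "arguments": {"series": [[-0.24,0.01,0.1,0,0,0],[-0.24,0.01,0.17,0,0,0],[-0.24,0.01,0.17,0,0,0],[-0.24,0.01,0.17,0,0,0]]}}

```text
time: 15.0
ee_pos: [0.701, -0.1098, 0.2442]
eef_rot: [0.708, 0.707, 0.0, -0.0]
ft_force: [-0.2, 0.0, 0.4]
width: 0.0868
grip_force: 0.0
```

Request:
{"name": "play_rows", "arguments": {"series": [[0,0,0.1,0,0,0],[0,0,0.21,0,0,0],[0,0,0.3,0,0,0],[0,0,0.3,0,0,0],[0,0,0.3,0,0,0]]}}

```text
time: 15.5
ee_pos: [0.7008, -0.1105, 0.1986]
eef_rot: [0.708, 0.706, -0.0, -0.0]
ft_force: [0.5, -0.5, 0.9]
width: 0.0869
grip_force: 0.0
```

Request:
{"name": "play_rows", "arguments": {"series": [[0,0,0,0,0,0],[0,0,0,0,0,0],[0,0,0,0,0,0],[0,0,0,0,0,0],[0,0,0,0,0,0]], "fingers": -1, "squeeze": 30}}

```text
time: 16.0
ee_pos: [0.7008, -0.1108, 0.1995]
eef_rot: [0.708, 0.706, -0.0, 0.0]
ft_force: [-1.8, -0.2, 2.8]
width: 0.0593
grip_force: 30.0
```

Request:
{"name": "play_rows", "arguments": {"series": [[0,0,0,0,0,0],[0,0,-0.1,0,0,0],[0,0,-0.25,0,0,0],[0,0,-0.45,0,0,0],[0,0,-0.65,0,0,0]]}}

```text
time: 16.5
ee_pos: [0.7008, -0.1105, 0.2985]
eef_rot: [0.708, 0.706, 0.0, 0.0]
ft_force: [-0.0, 0.0, -1.2]
width: 0.0594
grip_force: 30.0
```

Request:
{"name": "play_rows", "arguments": {"series": [[0,0,-0.2,0,0,0],[0,0,-0.25,0,0,0],[0,0,-0.25,0,0,0],[0,0,-0.25,0,0,0]]}}

```text
time: 16.9
ee_pos: [0.7006, -0.1103, 0.333]
eef_rot: [0.708, 0.707, -0.0, -0.001]
ft_force: [0.0, 0.4, -2.5]
width: 0.0594
grip_force: 30.0
```

```bash
python3 - <<'E'
from plan import *
yaw=-.03
g=np.array([.49967,.29203])+R.from_euler('z',yaw).apply([0,-.017,0])[:2]; print(g)
plan([(.60,.10,.165,-.8),(*g,.13,-1.7,.035),(*g,.085,-1.7,.03)],settle=2)
im=vision.camera("scene"); cv2.imwrite("pics/s6.png",cv2.resize(im[140:290,240:420],None,fx=3,fy=3,interpolation=cv2.INTER_CUBIC))
E
```

```text
[0.49916008 0.27503765]
now grasp [ 0.7006 -0.1103  0.1695] psi -0.1 t 16.9 w 0.05939244303913034
[[0.23,-0.11,0.01,0,0,0],[0.47,-0.23,0.01,0,0,0.01],[0.7,-0.34,0.02,0,0,0.01]]
[[0.23,-0.11,0,0,0,0],[0.47,-0.23,0.01,0,0,0.01],[0.7,-0.34,0.01,0,0,0.01],[0.7,-0.34,0.01,0,0,0.01],[0.7,-0.34,0.01,0,0,0.01]]
  -> grasp [0.5995 0.1001 0.1653]
[[0.19,-0.11,0.04,0,0,0.01],[0.39,-0.23,0.08,0,0,0.01],[0.58,-0.34,0.12,0,0,0.02]]
[[0.19,-0.12,0.04,0,0,0],[0.38,-0.23,0.08,0,0,0.01],[0.57,-0.35,0.12,0,0,0.01],[0.57,-0.35,0.12,0,0,0.01],[0.57,-0.35,0.12,0,0,0.01]]
  -> grasp [0.499  0.2744 0.1295]
[[0,0,0.15,0,0,0],[0,0,0.3,0,0,0],[0,0,0.3,0,0,0],[0,0,0.3,0,0,0]]
  -> grasp [0.4989 0.2744 0.0845]
```

View pics/s6.png

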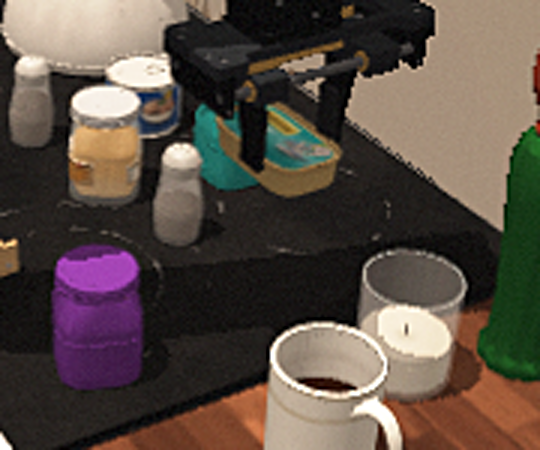

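Tin is held level at crop (290,145). Carrying to the long bay.

Request:
{"name": "play_rows", "arguments": {"series": [[0.23,-0.11,0.01,0,0,0],[0.47,-0.23,0.01,0,0,0.01],[0.7,-0.34,0.02,0,0,0.01]]}}

```text
time: 17.25
ee_pos: [0.649, -0.0041, 0.3295]
eef_rot: [0.71, 0.705, -0.001, -0.001]
ft_force: [-0.4, 0.1, -0.9]
width: 0.0592
grip_force: 30.0
```

Request:
{"name": "play_rows", "arguments": {"series": [[0.23,-0.11,0,0,0,0],[0.47,-0.23,0.01,0,0,0.01],[0.7,-0.34,0.01,0,0,0.01]]}}

```text
time: 17.55
ee_pos: [0.5984, 0.1015, 0.3281]
eef_rot: [0.711, 0.703, -0.001, -0.001]
ft_force: [1.1, -0.3, -0.5]
width: 0.0593
grip_force: 30.0
```

Request:
{"name": "play_rows", "arguments": {"series": [[0.19,-0.11,0.04,0,0,0.01],[0.39,-0.23,0.08,0,0,0.01],[0.58,-0.34,0.12,0,0,0.02]]}}

```text
time: 17.85
ee_pos: [0.5484, 0.1888, 0.3102]
eef_rot: [0.715, 0.699, -0.001, -0.0]
ft_force: [1.1, 0.4, -1.0]
width: 0.0593
grip_force: 30.0
```

Request:
{"name": "play_rows", "arguments": {"series": [[0.19,-0.12,0.04,0,0,0],[0.38,-0.23,0.08,0,0,0.01],[0.57,-0.35,0.12,0,0,0.01],[0.57,-0.35,0.12,0,0,0.01],[0.57,-0.35,0.12,0,0,0.01]]}}

```text
time: 18.35
ee_pos: [0.4985, 0.2747, 0.2925]
eef_rot: [0.716, 0.698, -0.001, -0.0]
ft_force: [0.8, -1.0, -1.3]
width: 0.0592
grip_force: 30.0
```

Request:
{"name": "play_rows", "arguments": {"series": [[0,0,0.15,0,0,0],[0,0,0.3,0,0,0],[0,0,0.3,0,0,0],[0,0,0.3,0,0,0],[0,0,0.3,0,0,0]]}}

```text
time: 18.85
ee_pos: [0.5, 0.2738, 0.2499]
eef_rot: [0.717, 0.697, 0.001, 0.0]
ft_force: [0.0, 0.3, -1.5]
width: 0.0595
grip_force: 30.0
```

```bash
python3 - <<'E'
from plan import *
plan([(.4992,.275,.0405,-1.7,.015)],settle=1)
im=vision.camera("scene"); cv2.imwrite("pics/s7.png",cv2.resize(im[120:270,130:310],None,fx=3.5,fy=3.5,interpolation=cv2.INTER_CUBIC))
E
```

```text
now grasp [0.5    0.2738 0.0864] psi -1.7 t 18.85 w 0.059538457559434266
[[0,-0,0.08,0,0,0],[0,-0,0.16,0,0,0],[0.01,-0.01,0.23,0,0,0],[0.01,-0.01,0.31,0,0,0],[0.01,-0.01,0.31,0,0,0]]
  -> grasp [0.4986 0.2754 0.0399]
```

View pics/s7.png

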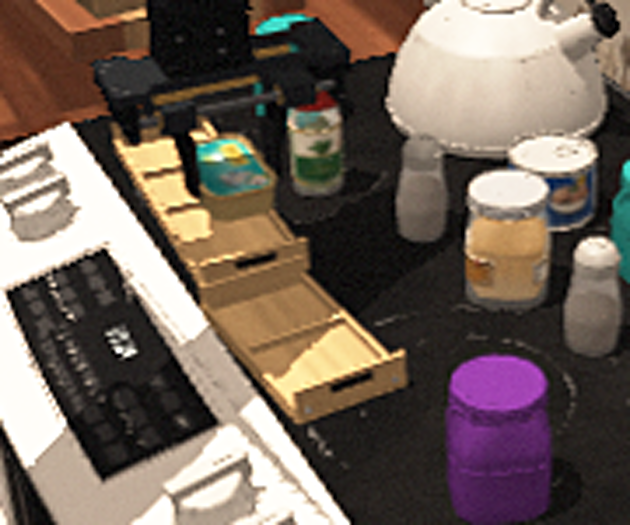

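Tin is over the long bay (crop (235,180)), with the gripper body clear of the spice jar by about 15 mm in y. Lower and release.

Request:
{"name": "play_rows", "arguments": {"series": [[0,0,0.1,0,0,0],[0,0,0.19,0,0,0],[0,0,0.25,0,0,0],[0,0,0.29,0,0,0],[0,0,0.29,0,0,0]]}}

```text
time: 19.4
ee_pos: [0.4992, 0.274, 0.2048]
eef_rot: [0.717, 0.697, -0.001, -0.0]
ft_force: [-0.1, -0.1, -0.5]
width: 0.0588
grip_force: 30.0
```

```bash
python3 - <<'E'
from plan import *
s=status.read_state(); print(np.array(s['ee_pos'])-[0,0,G],s['ft_force'])
E
```

```text
[0.49923607 0.27404043 0.04125899] [-0.12767172 -0.14360353 -0.52999674]
```

Request:
{"name": "play_rows", "arguments": {"series": [[0,0,0.01,0,0,0],[0,0,0.01,0,0,0]]}}

```text
time: 19.6
ee_pos: [0.4994, 0.274, 0.2045]
eef_rot: [0.717, 0.697, -0.0, -0.0]
ft_force: [-5.7, -3.5, 13.7]
width: 0.0596
grip_force: 30.0
```

Request:
{"name": "play_rows", "arguments": {"series": [[0,0,0,0,0,0],[0,0,0,0,0,0],[0,0,0,0,0,0],[0,0,0,0,0,0],[0,0,0,0,0,0]], "fingers": 1}}

```text
time: 20.1
ee_pos: [0.4993, 0.2742, 0.2036]
eef_rot: [0.717, 0.697, -0.0, 0.0]
ft_force: [-0.1, 0.2, -0.2]
width: 0.0852
grip_force: 0.0
```

Request:
{"name": "play_rows", "arguments": {"series": [[0,0,-0.1,0,0,0],[0,0,-0.3,0,0,0],[0,0,-0.6,0,0,0],[0,0,-0.8,0,0,0],[0,0,-0.8,0,0,0]]}}

```text
time: 20.6
ee_pos: [0.5006, 0.2744, 0.3295]
eef_rot: [0.717, 0.697, 0.004, 0.0]
ft_force: [1.4, 0.1, -0.3]
width: 0.0873
grip_force: 0.0
```

```bash
python3 - <<'E'
from plan import *
# spice grasp: choose closing along -x/y? body must miss turquoise (.640,.497) and kettle
plan([(.6027,.3505,.17,-1.7),(.6027,.3505,.075,-1.7,.03)],settle=2)
E
```

```text
now grasp [0.5006 0.2744 0.166 ] psi -1.6 t 20.6 w 0.08729231929524073
[[0.18,0.22,-0.01,0,-0,0],[0.35,0.45,-0.01,0.01,-0.01,0],[0.53,0.67,-0.02,0.01,-0.01,0],[0.53,0.67,-0.02,0.01,-0.01,0],[0.53,0.67,-0.02,0.01,-0.01,0]]
  -> grasp [0.6033 0.3509 0.1701]
  !! continue split
[[0,0,0.16,0,0,0],[0,0,0.32,0,0,0],[0,0,0.47,0,0,0],[0,0,0.63,0,0,0],[0,0,0.63,0,0,0],[0,0,0.63,0,0,0]]
  -> grasp [0.6034 0.351  0.0756]
```

Released cleanly. The kettle is beyond the spice jar, so I'll close along y there.

```bash
python3 - <<'E'
from plan import *
plan([(.6027,.3505,.18,85),(.6027,.3505,.12,88)],settle=2)
E
```

```text
now grasp [0.5006 0.2744 0.166 ] psi -1.6 t 20.6 w 0.08729231929524073
[[0.04,0.06,-0.01,0,0,-0.24],[0.09,0.11,-0.02,0,0,-0.48],[0.14,0.16,-0.02,0.01,0,-0.72],[0.18,0.22,-0.03,0.01,0,-0.96]]
[[0.01,0.07,-0.01,0,0,-0.24],[0.02,0.14,-0.02,0,0,-0.48],[0.03,0.21,-0.02,0,0,-0.73],[0.04,0.28,-0.03,0,0,-0.97]]
  !! continue split
[[-0.02,0.07,-0.01,0,0,-0.24],[-0.04,0.14,-0.02,0,0,-0.48],[-0.07,0.2,-0.02,0.01,0,-0.72],[-0.09,0.27,-0.03,0.01,0,-0.96],[-0.09,0.27,-0.03,0.01,0,-0.96],[-0.09,0.27,-0.03,0.01,0,-0.96]]
  -> grasp [0.6027 0.351  0.1802]
[[0,0,0.2,0,0,-0.05],[0,0,0.4,0,0,-0.1],[0,0,0.4,0,0,-0.1],[0,0,0.4,0,0,-0.1]]
  -> grasp [0.6027 0.351  0.1202]
```

Request:
{"name": "play_rows", "arguments": {"series": [[0.04,0.06,-0.01,0,0,-0.24],[0.09,0.11,-0.02,0,0,-0.48],[0.14,0.16,-0.02,0,0,-0.72],[0.18,0.22,-0.03,0,0,-0.96]]}}

```text
time: 21.0
ee_pos: [0.533, 0.3006, 0.3283]
eef_rot: [0.519, 0.855, -0.0, -0.0]
ft_force: [-0.9, 0.6, -0.1]
width: 0.0871
grip_force: 0.0
```

Request:
{"name": "play_rows", "arguments": {"series": [[0.01,0.07,-0.01,0,0,-0.24],[0.02,0.14,-0.02,0,0,-0.48],[0.03,0.21,-0.02,0,0,-0.73],[0.04,0.28,-0.03,0,0,-0.97]]}}

```text
time: 21.4
ee_pos: [0.5679, 0.3248, 0.3327]
eef_rot: [0.287, 0.958, -0.0, -0.0]
ft_force: [-0.4, -0.9, 0.2]
width: 0.087
grip_force: 0.0
```

Request:
{"name": "play_rows", "arguments": {"series": [[-0.02,0.07,-0.01,0,0,-0.24],[-0.04,0.14,-0.02,0,0,-0.48],[-0.07,0.2,-0.02,0,0,-0.72],[-0.09,0.27,-0.03,0,0,-0.96],[-0.09,0.27,-0.03,0,0,-0.96]]}}

```text
time: 21.9
ee_pos: [0.6018, 0.3513, 0.3372]
eef_rot: [0.042, 0.999, 0.0, 0.0]
ft_force: [-0.6, -0.3, -0.2]
width: 0.0869
grip_force: 0.0
```

Request:
{"name": "play_rows", "arguments": {"series": [[0,0,0.1,0,0,-0.1],[0,0,0.1,0,0,-0.1],[0,0,0.1,0,0,-0.1],[0,0,0.1,0,0,-0.1],[0,0,0.1,0,0,-0.1]]}}

```text
time: 22.4
ee_pos: [0.6014, 0.351, 0.323]
eef_rot: [0.017, 1.0, 0.0, 0.0]
ft_force: [-0.0, 0.3, 0.1]
width: 0.087
grip_force: 0.0
```

```bash
python3 - <<'E'
from plan import *
plan([(.6027,.3505,.069,88,.025)],settle=1)
E
```

```text
now grasp [0.6014 0.351  0.1595] psi 88.0 t 22.4 w 0.08700203222017565
[[-0,0,0.15,0,0,0],[-0,0,0.3,0,0,0],[-0.01,0,0.45,0,0,0],[-0.01,0,0.6,0,0,0],[-0.01,0,0.6,0,0,0]]
  -> grasp [0.603  0.351  0.0695]
```

Request:
{"name": "play_rows", "arguments": {"series": [[0,0,0.15,0,0,0],[0,0,0.3,0,0,0],[-0.01,0,0.45,0,0,0],[-0.01,0,0.6,0,0,0],[-0.01,0,0.6,0,0,0]]}}

```text
time: 22.9
ee_pos: [0.6019, 0.3505, 0.2292]
eef_rot: [0.017, 1.0, -0.001, -0.002]
ft_force: [-0.6, -0.0, -0.4]
width: 0.0868
grip_force: 0.0
```

Request:
{"name": "play_rows", "arguments": {"series": [[0,0,0,0,0,0],[0,0,0,0,0,0],[0,0,0,0,0,0]]}}

```text
time: 23.2
ee_pos: [0.6033, 0.3511, 0.234]
eef_rot: [0.017, 1.0, 0.001, 0.001]
ft_force: [0.5, -0.2, 0.7]
width: 0.0871
grip_force: 0.0
```

Request:
{"name": "play_rows", "arguments": {"series": [[0,0,0,0,0,0],[0,0,0,0,0,0],[0,0,0,0,0,0],[0,0,0,0,0,0],[0,0,0,0,0,0]], "fingers": -1, "squeeze": 25}}

```text
time: 23.7
ee_pos: [0.6029, 0.3509, 0.2322]
eef_rot: [0.017, 1.0, 0.0, -0.0]
ft_force: [0.6, -0.7, -0.0]
width: 0.055
grip_force: 0.0
```

Request:
{"name": "play_rows", "arguments": {"series": [[0,0,0,0,0,0],[0,0,0,0,0,0],[0,0,0,0,0,0]]}}

```text
time: 24.0
ee_pos: [0.6029, 0.3509, 0.2322]
eef_rot: [0.017, 1.0, 0.0, -0.0]
ft_force: [-0.4, 0.1, 0.4]
width: 0.0442
grip_force: 25.0
```

```bash
python3 - <<'E'
from plan import *
s=status.read_state(); z=s['ee_pos'][2]-G; print('grasp z',z,s['width'],s['grip_force'])
p=np.array([.5018,.363]); b=p+R.from_euler('z',-.03).apply([0,.1,0])[:2]; print(b)
x,y=s['ee_pos'][:2]
plan([(x,y,.125,88,.035),(*b,.125,88,.04),(*b,z+.012,88,.03)],settle=2)
E
```

```text
grasp z 0.0686878782067201 0.044181514296118066 24.98863610540866
[0.50479955 0.462955  ]
now grasp [0.6029 0.3509 0.0687] psi 88.1 t 24.0 w 0.044181514296118066
[[0,0,-0.19,0,0,0],[0,0,-0.38,0,0,0],[0,0,-0.38,0,0,0],[0,0,-0.38,0,0,0]]
  -> grasp [0.6029 0.3509 0.1257]
[[0.17,0.18,0,0,0,0],[0.34,0.36,0,0,0,0]]
[[0.17,0.18,0,0,0,0],[0.34,0.36,0,0,0,0],[0.34,0.36,0,0,0,0],[0.34,0.36,0,0,0,0]]
  -> grasp [0.5045 0.4622 0.1257]
[[0,0,0.15,0,0,0],[0,0,0.3,0,0,0],[0,0,0.3,0,0,0],[0,0,0.3,0,0,0]]
  -> grasp [0.5045 0.4622 0.0807]
```

Request:
{"name": "play_rows", "arguments": {"series": [[0,0,-0.15,0,0,0],[0,0,-0.38,0,0,0],[0,0,-0.38,0,0,0],[0,0,-0.38,0,0,0]]}}

```text
time: 24.4
ee_pos: [0.603, 0.351, 0.29]
eef_rot: [0.017, 1.0, 0.001, 0.001]
ft_force: [-0.0, -0.1, -1.8]
width: 0.0438
grip_force: 25.0
```

Request:
{"name": "play_rows", "arguments": {"series": [[0.15,0.16,0,0,0,0],[0.34,0.36,0,0,0,0],[0.52,0.55,0,0,0,0],[0.68,0.72,0,0,0,0],[0.68,0.72,0,0,0,0]]}}

```text
time: 24.9
ee_pos: [0.4991, 0.4675, 0.2875]
eef_rot: [0.012, 1.0, 0.001, -0.002]
ft_force: [0.2, 0.5, -1.2]
width: 0.0435
grip_force: 25.0
```

Request:
{"name": "play_rows", "arguments": {"series": [[0,0,0.1,0,0,0],[0,0,0.2,0,0,0],[0,0,0.28,0,0,0],[0,0,0.28,0,0,0],[0,0,0.28,0,0,0]]}}

```text
time: 25.4
ee_pos: [0.505, 0.4616, 0.2466]
eef_rot: [0.017, 1.0, -0.0, -0.0]
ft_force: [0.2, 0.2, 0.3]
width: 0.044
grip_force: 25.0
```

Request:
{"name": "play_rows", "arguments": {"series": [[0,0,0,0,0,0],[0,0,0,0,0,0],[0,0,0,0,0,0]]}}

```text
time: 25.7
ee_pos: [0.5046, 0.4623, 0.2479]
eef_rot: [0.017, 1.0, 0.0, 0.0]
ft_force: [-0.6, -0.0, -0.9]
width: 0.0439
grip_force: 25.0
```

```bash
python3 - <<'E'
from plan import *
plan([(.5048,.463,.0747,88,.015)],settle=2)
im=vision.camera("scene"); cv2.imwrite("pics/s8.png",cv2.resize(im[100:250,130:310],None,fx=3.5,fy=3.5,interpolation=cv2.INTER_CUBIC))
E
```

```text
now grasp [0.5046 0.4623 0.0844] psi 88.1 t 25.7 w 0.04390638213200592
[[0,0,0.06,0,0,0],[0,0,0.06,0,0,0],[0,0,0.06,0,0,0]]
  -> grasp [0.5046 0.4623 0.0754]
```

View pics/s8.png

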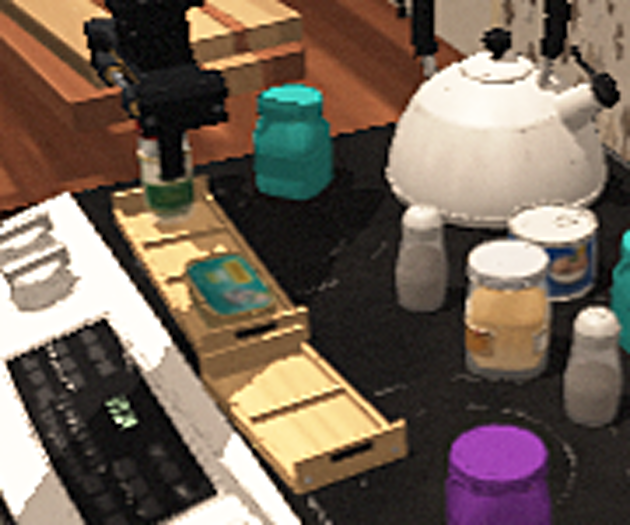

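The tin lies in the long bay (crop (235,290)); the spice jar hangs over the far bay (165,185). Lower and release.

Request:
{"name": "play_rows", "arguments": {"series": [[0,0,0.03,0,0,0],[0,0,0.06,0,0,0],[0,0,0.06,0,0,0],[0,0,0.07,0,0,0],[0,0,0.07,0,0,0]]}}

```text
time: 26.25
ee_pos: [0.5049, 0.4624, 0.238]
eef_rot: [0.017, 1.0, 0.001, 0.001]
ft_force: [-2.3, -1.9, 8.3]
width: 0.0434
grip_force: 25.0
```

Request:
{"name": "play_rows", "arguments": {"series": [[0,0,0,0,0,0],[0,0,0,0,0,0],[0,0,0,0,0,0],[0,0,0,0,0,0],[0,0,0,0,0,0]], "fingers": 1}}

```text
time: 26.75
ee_pos: [0.5045, 0.4622, 0.2365]
eef_rot: [0.017, 1.0, -0.0, -0.0]
ft_force: [0.2, -0.6, -0.3]
width: 0.0756
grip_force: 0.0
```

Request:
{"name": "play_rows", "arguments": {"series": [[0,0,-0.1,0,0,0],[0,0,-0.3,0,0,0],[0,0,-0.6,0,0,0],[0,0,-0.8,0,0,0],[0,0,-0.8,0,0,0]]}}

```text
time: 27.25
ee_pos: [0.5054, 0.4627, 0.3638]
eef_rot: [0.017, 1.0, 0.003, 0.003]
ft_force: [0.2, -0.6, 0.2]
width: 0.0869
grip_force: 0.0
```

```bash
python3 - <<'E'
from plan import *
plan([(.6495,.235,.18,0,.045),(.6495,.235,.145,0)],settle=2)
E
```

```text
now grasp [0.5054 0.4627 0.2003] psi 88.1 t 27.25 w 0.08686965240403387
[[-0.08,-0.12,0.01,0,0,0.24],[-0.17,-0.25,0.02,0,0,0.49],[-0.26,-0.38,0.03,0.01,0,0.74],[-0.34,-0.5,0.04,0.01,0,0.98]]
[[-0.13,-0.06,0.01,0,0,0.24],[-0.26,-0.13,0.02,0,0,0.49],[-0.4,-0.2,0.04,0,0,0.74],[-0.53,-0.26,0.05,0,0,0.98]]
  !! continue split
[[-0.15,0.01,0.01,0,0,0.24],[-0.3,0.02,0.02,0,0,0.49],[-0.45,0.02,0.04,0.01,0,0.74],[-0.6,0.03,0.05,0.01,0,0.98],[-0.6,0.03,0.05,0.01,0,0.98],[-0.6,0.03,0.05,0.01,0,0.98]]
  -> grasp [0.6495 0.2351 0.1793]
[[0,0,0.23,0,0,0],[0,0,0.23,0,0,0],[0,0,0.23,0,0,0]]
  -> grasp [0.6495 0.2352 0.1448]
```

```bash
python3 - <<'E'
from plan import *
plan([(.52,.33,.19,32,.045),(.6495,.235,.17,-20)],settle=0)
E
```

```text
now grasp [0.5054 0.4627 0.2003] psi 88.1 t 27.25 w 0.08686965240403387
[[-0.02,-0.11,0.01,0,0,0.23],[-0.03,-0.22,0.02,0,0,0.46],[-0.04,-0.33,0.02,0.01,0,0.7],[-0.06,-0.44,0.03,0.01,0,0.93]]
[[-0.07,-0.09,0.01,0,0,0.24],[-0.14,-0.18,0.02,0,0,0.47],[-0.2,-0.27,0.03,0.01,0,0.7],[-0.27,-0.36,0.04,0.01,0,0.94]]
  -> grasp [0.5205 0.3295 0.1893]
[[-0.12,0.05,0.02,0,0,0.22],[-0.24,0.1,0.04,0,0,0.44],[-0.37,0.15,0.05,0,0,0.65],[-0.49,0.2,0.07,0,0,0.87]]
[[-0.09,0.1,0.02,0,0,0.22],[-0.18,0.2,0.03,0,0,0.43],[-0.27,0.3,0.04,0,0,0.64],[-0.36,0.4,0.06,0,0,0.86]]
  -> grasp [0.6501 0.2354 0.1702]
```

Request:
{"name": "play_rows", "arguments": {"series": [[-0.02,-0.11,0.01,0,0,0.23],[-0.03,-0.22,0.02,0,0,0.46],[-0.04,-0.33,0.02,0,0,0.7],[-0.06,-0.44,0.03,0,0,0.93]]}}

```text
time: 27.65
ee_pos: [0.5112, 0.3953, 0.3529]
eef_rot: [0.26, 0.966, 0.0, 0.0]
ft_force: [1.0, 0.4, 0.1]
width: 0.0871
grip_force: 0.0
```

Request:
{"name": "play_rows", "arguments": {"series": [[-0.07,-0.09,0.01,0,0,0.24],[-0.14,-0.18,0.02,0,0,0.47],[-0.2,-0.27,0.03,0,0,0.7],[-0.27,-0.36,0.04,0,0,0.94]]}}

```text
time: 28.05
ee_pos: [0.5195, 0.3283, 0.3467]
eef_rot: [0.487, 0.873, 0.0, -0.0]
ft_force: [-0.6, 0.6, 0.0]
width: 0.0869
grip_force: 0.0
```

Request:
{"name": "play_rows", "arguments": {"series": [[-0.12,0.05,0.02,0,0,0.22],[-0.24,0.1,0.04,0,0,0.44],[-0.37,0.15,0.05,0,0,0.65],[-0.49,0.2,0.07,0,0,0.87]]}}

```text
time: 28.45
ee_pos: [0.5846, 0.2819, 0.3364]
eef_rot: [0.672, 0.741, 0.0, -0.0]
ft_force: [-0.3, 1.5, 0.4]
width: 0.0874
grip_force: 0.0
```

Request:
{"name": "play_rows", "arguments": {"series": [[-0.09,0.1,0.02,0,0,0.22],[-0.18,0.2,0.03,0,0,0.43],[-0.27,0.3,0.04,0,0,0.64],[-0.36,0.4,0.06,0,0,0.86],[-0.36,0.4,0.06,0,0,0.86]]}}

```text
time: 28.95
ee_pos: [0.6506, 0.2324, 0.3266]
eef_rot: [0.821, 0.572, -0.0, 0.001]
ft_force: [0.5, 0.5, -0.5]
width: 0.0868
grip_force: 0.0
```

Request:
{"name": "play_rows", "arguments": {"series": [[0,0,0,0,0,0],[0,0,0,0,0,0],[0,0,0,0,0,0],[0,0,0,0,0,0]]}}

```text
time: 29.35
ee_pos: [0.6489, 0.2357, 0.327]
eef_rot: [0.818, 0.575, 0.0, -0.0]
ft_force: [-0.1, 0.3, 0.0]
width: 0.0873
grip_force: 0.0
```

```bash
python3 - <<'E'
from plan import *
plan([(.6495,.235,.058,-20,.025)],settle=2)
E
```

```text
now grasp [0.6489 0.2357 0.1635] psi -19.8 t 29.35 w 0.08728772843838878
  !! continue split
[[0,0,0.14,0,0,0],[0,0,0.28,0,0,0],[0,0.01,0.42,0,0,0.01],[0,0.01,0.56,0,0,0.01],[0,0.01,0.7,0,0,0.01],[0,0.01,0.7,0,0,0.01],[0,0.01,0.7,0,0,0.01]]
  -> grasp [0.6503 0.2352 0.0585]
```

Request:
{"name": "play_rows", "arguments": {"series": [[0,0,0.2,0,0,0],[0,0,0.4,0,0,0],[0,0,0.58,0,0,0],[0,0,0.7,0,0,0],[0,0,0.7,0,0,0]]}}

```text
time: 29.85
ee_pos: [0.6483, 0.2351, 0.2192]
eef_rot: [0.818, 0.575, -0.002, -0.0]
ft_force: [-0.7, 0.7, 0.4]
width: 0.0869
grip_force: 0.0
```

Request:
{"name": "play_rows", "arguments": {"series": [[0,0,0,0,0,0],[0,0,0,0,0,0],[0,0,0,0,0,0]]}}

```text
time: 30.15
ee_pos: [0.6497, 0.2351, 0.2233]
eef_rot: [0.819, 0.574, 0.001, 0.0]
ft_force: [-0.1, -0.9, 0.3]
width: 0.087
grip_force: 0.0
```

Request:
{"name": "play_rows", "arguments": {"series": [[0,0,0,0,0,0],[0,0,0,0,0,0],[0,0,0,0,0,0],[0,0,0,0,0,0],[0,0,0,0,0,0]], "fingers": -1, "squeeze": 25}}

```text
time: 30.65
ee_pos: [0.6492, 0.235, 0.2217]
eef_rot: [0.819, 0.574, -0.0, -0.0]
ft_force: [-0.7, 0.1, 0.1]
width: 0.055
grip_force: 0.0
```

Request:
{"name": "play_rows", "arguments": {"series": [[0,0,0,0,0,0],[0,0,0,0,0,0],[0,0,0,0,0,0]]}}

```text
time: 30.95
ee_pos: [0.6492, 0.235, 0.2217]
eef_rot: [0.819, 0.574, -0.0, -0.0]
ft_force: [0.8, 0.2, -0.7]
width: 0.0379
grip_force: 24.7
```

```bash
python3 - <<'E'
from plan import *
s=status.read_state(); z=s['ee_pos'][2]-G; print('grasp z',z,s['width'],s['grip_force'])
p=np.array([.5018,.363]); b=p+R.from_euler('z',-.03).apply([0,.029,0])[:2]; print(b)
x,y=s['ee_pos'][:2]
plan([(x,y,.16,-20,.035),(*b,.13,-2,.04),(*b,z+.014,-2,.03)],settle=2)
E
```

```text
grasp z 0.058162808078849965 0.037928655025461215 24.656826988211833
[0.50266987 0.39198695]
now grasp [0.6492 0.235  0.0582] psi -19.9 t 30.95 w 0.037928655025461215
[[0,0,-0.23,0,0,0],[0,0,-0.45,0,0,0],[0,0,-0.68,0,0,0],[0,0,-0.68,0,0,0],[0,0,-0.68,0,0,0]]
  -> grasp [0.6493 0.235  0.1602]
[[0.11,-0.21,0.03,0,0,-0.1],[0.22,-0.43,0.07,0,0,-0.2],[0.33,-0.64,0.1,0,0,-0.3]]
[[0.14,-0.19,0.03,0,0,-0.1],[0.28,-0.39,0.07,0,0,-0.2],[0.42,-0.58,0.1,0,0,-0.3],[0.42,-0.58,0.1,0,0,-0.3],[0.42,-0.58,0.1,0,0,-0.3]]
  -> grasp [0.5023 0.3925 0.1302]
[[0,0,0.2,0,0,0],[0,0,0.39,0,0,0],[0,0,0.39,0,0,0],[0,0,0.39,0,0,0]]
  -> grasp [0.5023 0.3925 0.0717]
```

Request:
{"name": "play_rows", "arguments": {"series": [[0,0,-0.1,0,0,0],[0,0,-0.28,0,0,0],[0,0,-0.48,0,0,0],[0,0,-0.68,0,0,0],[0,0,-0.68,0,0,0]]}}

```text
time: 31.45
ee_pos: [0.6504, 0.2348, 0.3299]
eef_rot: [0.819, 0.574, 0.004, 0.001]
ft_force: [0.7, 0.4, 0.1]
width: 0.0383
grip_force: 24.6
```

Request:
{"name": "play_rows", "arguments": {"series": [[0.11,-0.21,0.03,0,0,-0.1],[0.22,-0.43,0.07,0,0,-0.2],[0.33,-0.64,0.1,0,0,-0.3]]}}

```text
time: 31.75
ee_pos: [0.5747, 0.3149, 0.3088]
eef_rot: [0.771, 0.637, -0.0, -0.0]
ft_force: [-0.1, 0.3, -1.5]
width: 0.0379
grip_force: 24.6
```

Request:
{"name": "play_rows", "arguments": {"series": [[0.14,-0.19,0.03,0,0,-0.1],[0.28,-0.39,0.07,0,0,-0.2],[0.42,-0.58,0.1,0,0,-0.3],[0.42,-0.58,0.1,0,0,-0.3],[0.42,-0.58,0.1,0,0,-0.3]]}}

```text
time: 32.25
ee_pos: [0.5017, 0.3932, 0.294]
eef_rot: [0.718, 0.696, -0.0, -0.0]
ft_force: [0.9, -0.5, -1.0]
width: 0.0383
grip_force: 24.6
```

Request:
{"name": "play_rows", "arguments": {"series": [[0,0,0.13,0,0,0],[0,0,0.26,0,0,0],[0,0,0.36,0,0,0],[0,0,0.36,0,0,0],[0,0,0.36,0,0,0]]}}

```text
time: 32.75
ee_pos: [0.5029, 0.392, 0.2402]
eef_rot: [0.719, 0.695, 0.0, 0.0]
ft_force: [0.1, 1.1, -0.7]
width: 0.0384
grip_force: 24.6
```

Request:
{"name": "play_rows", "arguments": {"series": [[0,0,0,0,0,0],[0,0,0,0,0,0],[0,0,0,0,0,0]]}}

```text
time: 33.05
ee_pos: [0.5025, 0.3927, 0.2405]
eef_rot: [0.719, 0.695, 0.001, -0.0]
ft_force: [0.1, 0.2, -0.6]
width: 0.0382
grip_force: 24.6
```

```bash
python3 - <<'E'
from plan import *
plan([(.5027,.392,.0642,-2,.015)],settle=2)
im=vision.camera("scene"); cv2.imwrite("pics/s9.png",cv2.resize(im[90:240,130:310],None,fx=3.5,fy=3.5,interpolation=cv2.INTER_CUBIC))
E
```

```text
now grasp [0.5025 0.3927 0.077 ] psi -1.9 t 33.05 w 0.03818401763801486
[[0,0,0.09,0,0,0],[0,0,0.09,0,0,0],[0,0,0.09,0,0,0]]
  -> grasp [0.5025 0.3927 0.0635]
```

View pics/s9.png

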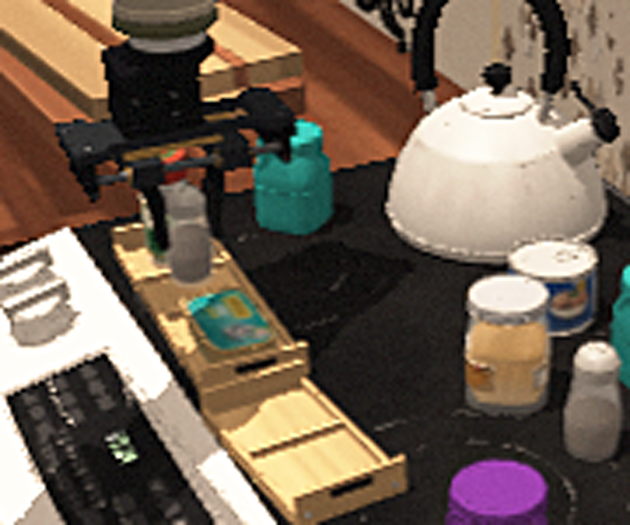

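Shaker hangs upright over the middle bay (crop (188,240)), tin flat beside it. Lower and release.

Request:
{"name": "play_rows", "arguments": {"series": [[0,0,0.04,0,0,0],[0,0,0.08,0,0,0],[0,0,0.09,0,0,0],[0,0,0.1,0,0,0],[0,0,0.1,0,0,0]]}}

```text
time: 33.6
ee_pos: [0.5027, 0.393, 0.2272]
eef_rot: [0.719, 0.695, 0.001, -0.001]
ft_force: [-7.1, -3.2, 23.2]
width: 0.0379
grip_force: 26.8
```

Request:
{"name": "play_rows", "arguments": {"series": [[0,0,0,0,0,0],[0,0,0,0,0,0],[0,0,0,0,0,0],[0,0,0,0,0,0],[0,0,0,0,0,0]], "fingers": 1}}

```text
time: 34.1
ee_pos: [0.5023, 0.3925, 0.2243]
eef_rot: [0.719, 0.695, -0.0, 0.0]
ft_force: [0.2, 0.6, -0.1]
width: 0.0703
grip_force: 0.0
```

Request:
{"name": "play_rows", "arguments": {"series": [[0,0,-0.1,0,0,0],[0,0,-0.3,0,0,0],[0,0,-0.6,0,0,0],[0,0,-0.8,0,0,0],[0,0,-0.8,0,0,0]]}}

```text
time: 34.6
ee_pos: [0.5035, 0.3928, 0.351]
eef_rot: [0.719, 0.695, 0.004, -0.0]
ft_force: [1.1, -0.3, -0.8]
width: 0.0867
grip_force: 0.0
```

```bash
python3 - <<'E'
from plan import *
plan([(.56,.26,.18,-2,.045),(.671,.122,.17,-2,.045)],settle=1)
for c in("scene","top"): vision.camera(c)
for n,p in[("wide_jar",(.67,.122)),("shaker_a",(.688,.026))]:
    ms=masks_near(n,p); print(n,[c for c,_ in ms],fit(n,p,ms,0))
E
```

```text
now grasp [0.5035 0.3928 0.1875] psi -1.9 t 34.6 w 0.08668860506317963
[[-0.22,0.1,0.01,0,-0,0],[-0.44,0.2,0.02,0,-0,0],[-0.65,0.31,0.04,0.01,-0.01,0],[-0.87,0.41,0.05,0.01,-0.01,0],[-0.87,0.41,0.05,0.01,-0.01,0]]
  -> grasp [0.5606 0.2603 0.1796]
[[-0.22,0.19,0.02,0,0,0],[-0.45,0.38,0.03,0,0,0]]
[[-0.22,0.2,0.02,0,0,0],[-0.45,0.39,0.03,0,0,0],[-0.45,0.39,0.03,0,0,0]]
  -> grasp [0.6715 0.1215 0.1705]
wide_jar ['scene', 'top'] (array([0.66944047, 0.12339469, 0.07348455]), np.float64(0.9179893732070923))
shaker_a ['scene', 'top'] (array([0.68870598, 0.0256829 , 0.06503208]), np.float64(0.77216637134552))
```

Request:
{"name": "play_rows", "arguments": {"series": [[-0.22,0.1,0.01,0,0,0],[-0.44,0.2,0.02,0,0,0],[-0.65,0.31,0.04,0,0,0],[-0.87,0.41,0.05,0,0,0]]}}

```text
time: 35.3
ee_pos: [0.5597, 0.2588, 0.3362]
eef_rot: [0.719, 0.695, -0.001, -0.0]
ft_force: [-0.3, -0.0, 0.0]
width: 0.0873
grip_force: 0.0
```

Request:
{"name": "play_rows", "arguments": {"series": [[-0.22,0.19,0.02,0,0,0],[-0.45,0.38,0.03,0,0,0],[-0.67,0.57,0.05,0,0,0],[-0.9,0.76,0.06,0,0,0],[-0.9,0.76,0.06,0,0,0]]}}

```text
time: 35.8
ee_pos: [0.671, 0.1138, 0.3269]
eef_rot: [0.722, 0.692, -0.002, 0.002]
ft_force: [-0.1, -0.7, 0.1]
width: 0.0868
grip_force: 0.0
```

Request:
{"name": "play_rows", "arguments": {"series": [[0,0,0,0,0,0],[0,0,0,0,0,0],[0,0,0,0,0,0],[0,0,0,0,0,0]]}}

```text
time: 36.2
ee_pos: [0.6685, 0.1227, 0.3283]
eef_rot: [0.718, 0.696, 0.0, -0.0]
ft_force: [0.4, 1.1, 1.2]
width: 0.0869
grip_force: 0.0
```

```bash
python3 - <<'E'
from plan import *
plan([(.6697,.1225,.055,-2,.03)],settle=1)
E
```

```text
now grasp [0.6685 0.1227 0.1648] psi -1.8 t 36.2 w 0.08694753469518622
[[0,0,0.18,0,0,0],[0,0,0.36,0,0,0],[0,0.01,0.55,0,0,0.01],[0,0.01,0.73,0,0,0.01],[0,0.01,0.73,0,0,0.01]]
  -> grasp [0.67   0.1227 0.0553]
```

Request:
{"name": "play_rows", "arguments": {"series": [[0,0,0.2,0,0,0],[0,0,0.4,0,0,0],[0,0.01,0.6,0,0,0],[0,0.01,0.73,0,0,0],[0,0.01,0.73,0,0,0]]}}

```text
time: 36.7
ee_pos: [0.6691, 0.1221, 0.2158]
eef_rot: [0.718, 0.696, -0.002, -0.001]
ft_force: [0.4, 0.5, 0.3]
width: 0.0872
grip_force: 0.0
```

Request:
{"name": "play_rows", "arguments": {"series": [[0,0,0,0,0,0],[0,0,0,0,0,0],[0,0,0,0,0,0]]}}

```text
time: 37.0
ee_pos: [0.6709, 0.1215, 0.2204]
eef_rot: [0.719, 0.695, 0.001, 0.001]
ft_force: [-0.5, -0.4, -0.4]
width: 0.0872
grip_force: 0.0
```

Request:
{"name": "play_rows", "arguments": {"series": [[0,0,0,0,0,0],[0,0,0,0,0,0],[0,0,0,0,0,0],[0,0,0,0,0,0],[0,0,0,0,0,0]], "fingers": -1, "squeeze": 35}}

```text
time: 37.5
ee_pos: [0.6705, 0.1213, 0.219]
eef_rot: [0.719, 0.695, 0.0, -0.0]
ft_force: [-0.2, 0.1, 3.4]
width: 0.0719
grip_force: 34.8
```

Request:
{"name": "play_rows", "arguments": {"series": [[0,0,0,0,0,0],[0,0,0,0,0,0],[0,0,0,0,0,0]]}}

```text
time: 37.8
ee_pos: [0.6705, 0.1213, 0.2191]
eef_rot: [0.719, 0.695, 0.0, -0.0]
ft_force: [-1.8, -0.0, 5.2]
width: 0.0719
grip_force: 34.8
```

```bash
python3 - <<'E'
from plan import *
s=status.read_state(); z=s['ee_pos'][2]-G; print('grasp z',z,s['width'],s['grip_force'])
p=np.array([.4908,.119]); y0=.065; b=p+R.from_euler('z',y0).apply([0,-.0355,0])[:2]; b2=p+R.from_euler('z',y0).apply([0,.0445,0])[:2]; print(b,b2)
x,y=s['ee_pos'][:2]
plan([(x,y,.11,-2,.035),(*b,.11,3.7,.04),(*b,z+.014,3.7,.03)],settle=2)
E
```

```text
grasp z 0.05556085588582396 0.07187940634705553 34.84516626598243
[0.49310588 0.08357497] [0.48790954 0.16340603]
now grasp [0.6705 0.1213 0.0556] psi -1.9 t 37.8 w 0.07187940634705553
[[0,0,-0.18,0,0,0],[0,0,-0.36,0,0,0],[0,0,-0.36,0,0,0],[0,0,-0.36,0,0,0]]
  -> grasp [0.6705 0.1213 0.1096]
[[-0.05,-0.2,0,0,0,-0.03],[-0.1,-0.39,0,0,0,-0.06],[-0.15,-0.59,0,0,0,-0.09]]
[[-0.04,-0.2,0,0,0,-0.03],[-0.07,-0.39,0,0,0,-0.07],[-0.11,-0.59,0,0,0,-0.1],[-0.11,-0.59,0,0,0,-0.1],[-0.11,-0.59,0,0,0,-0.1]]
  -> grasp [0.493  0.084  0.1095]
[[0,0,0.14,0,0,0],[0,0,0.27,0,0,0],[0,0,0.27,0,0,0],[0,0,0.27,0,0,0]]
  -> grasp [0.493  0.0841 0.069 ]
```

Width 72 mm where 65 mm was expected, so I'm checking with the last picture before lifting.

```bash
python3 - <<'E'
from plan import *
a=vision.camera("scene"); b=vision.camera("top")
A=cv2.resize(a[130:235,225:345],(480,420),interpolation=cv2.INTER_CUBIC)
B=cv2.resize(b[120:225,190:270],(320,420),interpolation=cv2.INTER_CUBIC)
cv2.imwrite("pics/s10.png",np.hstack([A,B]))
for c in("scene","top"):
    L=spotter.regions_of(c,"wide_jar"); px=proj(c,[.67,.122,.045])[0]
    for d in L:
        m=d['pixels']; q=np.argwhere(m).mean(0)[::-1]
        if np.linalg.norm(q-px)<25: print(c,d['conf'],m.sum(),iou("wide_jar",[.67,.122,0],[(c,m.astype(np.float32))]),fit("wide_jar",(.67,.122),[(c,m.astype(np.float32))],0))
E
```

```text
scene 0.95 755 0.8173913 (array([0.66757344, 0.12112204, 0.14903591]), np.float64(0.8316975235939026))
```

View pics/s10.png

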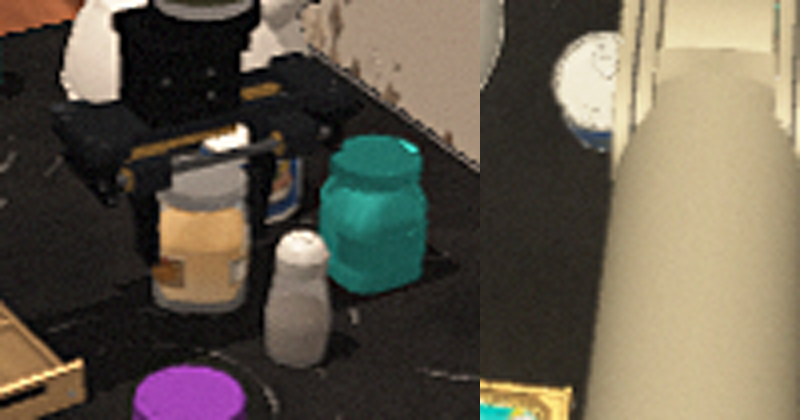

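The jar stands upright between the fingers at (203,235), with round tin and turquoise jar untouched; its body looks faceted, which could explain the 72 mm. Lift gently and check.

Request:
{"name": "play_rows", "arguments": {"series": [[0,0,-0.03,0,0,0],[0,0,-0.07,0,0,0],[0,0,-0.1,0,0,0],[0,0,-0.1,0,0,0],[0,0,-0.1,0,0,0]]}}

```text
time: 38.5
ee_pos: [0.6704, 0.1213, 0.2337]
eef_rot: [0.719, 0.695, 0.0, -0.0]
ft_force: [-1.0, -0.7, -2.5]
width: 0.0721
grip_force: 34.8
```

Request:
{"name": "play_rows", "arguments": {"series": [[0,0,0,0,0,0],[0,0,0,0,0,0]]}}

```text
time: 38.7
ee_pos: [0.6703, 0.1213, 0.2334]
eef_rot: [0.719, 0.695, -0.0, -0.0]
ft_force: [0.1, 0.2, -4.0]
width: 0.0719
grip_force: 34.8
```

```bash
python3 - <<'E'
from plan import *
vision.camera("scene")
s=status.read_state(); print(s['ft_force'],s['torque'],s['width'])
for z in (0,.0135):
  for d in spotter.regions_of("scene","wide_jar"):
    m=d['pixels']; px=proj("scene",[.67,.122,.045])[0]; q=np.argwhere(m).mean(0)[::-1]
    if np.linalg.norm(q-px)<25: print(z,m.sum(),fit("wide_jar",(.67,.122),[("scene",m.astype(np.float32))],0,z), np.argwhere(m).max(0))
E
```

```text
[ 0.25740091  0.32729341 -2.69291619] [-0.13600294  0.06710704 -0.02712083] 0.07202233989443896
0 782 (array([ 0.67893456,  0.13986666, -0.2636538 ]), np.float64(0.8727414011955261)) [203 286]
0.0135 782 (array([0.66800795, 0.12164321, 0.03083153]), np.float64(0.8530014753341675)) [203 286]
```

Request:
{"name": "play_rows", "arguments": {"series": [[0,0,-0.1,0,0,0],[0,0,-0.2,0,0,0],[0,0,-0.28,0,0,0],[0,0,-0.28,0,0,0]]}}

```text
time: 39.25
ee_pos: [0.6712, 0.1212, 0.279]
eef_rot: [0.719, 0.695, 0.002, 0.001]
ft_force: [-0.5, 0.3, -3.1]
width: 0.0721
grip_force: 34.8
```

Request:
{"name": "play_rows", "arguments": {"series": [[-0.05,-0.15,0,0,0,-0.03],[-0.1,-0.34,0,0,0,-0.06],[-0.15,-0.59,0,0,0,-0.09]]}}

```text
time: 39.55
ee_pos: [0.5806, 0.1013, 0.2755]
eef_rot: [0.702, 0.712, 0.0, 0.0]
ft_force: [0.7, 0.4, -2.6]
width: 0.0722
grip_force: 34.8
```

Request:
{"name": "play_rows", "arguments": {"series": [[-0.04,-0.23,0,0,0,-0.03],[-0.07,-0.43,0,0,0,-0.07],[-0.11,-0.56,0,0,0,-0.1],[-0.11,-0.59,0,0,0,-0.1],[-0.11,-0.59,0,0,0,-0.1]]}}

```text
time: 40.05
ee_pos: [0.4927, 0.0841, 0.2761]
eef_rot: [0.683, 0.73, 0.001, -0.0]
ft_force: [0.9, -0.2, -3.6]
width: 0.072
grip_force: 34.8
```

Request:
{"name": "play_rows", "arguments": {"series": [[0,0,0.08,0,0,0],[0,0,0.16,0,0,0],[0,0,0.2,0,0,0],[0,0,0.2,0,0,0],[0,0,0.2,0,0,0]]}}

```text
time: 40.55
ee_pos: [0.4931, 0.084, 0.2454]
eef_rot: [0.683, 0.73, -0.0, 0.0]
ft_force: [0.8, 0.8, -2.7]
width: 0.0718
grip_force: 34.8
```

Request:
{"name": "play_rows", "arguments": {"series": [[0,0,0,0,0,0],[0,0,0,0,0,0],[0,0,0,0,0,0]]}}

```text
time: 40.85
ee_pos: [0.4931, 0.0841, 0.246]
eef_rot: [0.683, 0.73, 0.0, 0.0]
ft_force: [0.4, -0.3, -2.2]
width: 0.0718
grip_force: 34.8
```

```bash
python3 - <<'E'
from plan import *
plan([(.4931,.0836,.0625,3.7,.015)],settle=2)
s=status.read_state(); z=s['ee_pos'][2]-G-.0556
vision.camera("scene")
for d in spotter.regions_of("scene","wide_jar"):
    m=d['pixels'].astype(np.float32); px=proj("scene",[s['ee_pos'][0],s['ee_pos'][1],z+.045])[0]; q=np.argwhere(m).mean(0)[::-1]
    if np.linalg.norm(q-px)<25: print(fit("wide_jar",s['ee_pos'][:2],[("scene",m)],0,z))
for d in spotter.regions_of("scene","tray_two"): print(d['conf'],fit("tray_two",(.49,.12),[("scene",d['pixels'].astype(np.float32))],1))
E
```

```text
now grasp [0.4931 0.0841 0.0825] psi 3.8 t 40.85 w 0.07178269900830081
[[0,0,0.06,0,0,0],[0,0,0.13,0,0,0],[0,0,0.13,0,0,0],[0,0,0.13,0,0,0]]
  -> grasp [0.4931 0.0841 0.063 ]
(array([0.49124558, 0.08150051, 0.03780036]), np.float64(0.8650079965591431))
0.89 (array([0.48754758, 0.1203417 , 0.08902578]), np.float64(0.5598486065864563))
```

Request:
{"name": "play_rows", "arguments": {"series": [[0,0,0.05,0,0,0],[0,0,0.1,0,0,0],[0,0,0.13,0,0,0],[0,0,0.13,0,0,0],[0,0,0.13,0,0,0]]}}

```text
time: 41.5
ee_pos: [0.4929, 0.084, 0.2259]
eef_rot: [0.683, 0.73, -0.0, -0.0]
ft_force: [0.4, -0.2, -2.7]
width: 0.0721
grip_force: 34.8
```

Request:
{"name": "play_rows", "arguments": {"series": [[0,0,0.01,0,0,0],[0,0,0.01,0,0,0]]}}

```text
time: 41.7
ee_pos: [0.4931, 0.084, 0.2249]
eef_rot: [0.683, 0.73, 0.0, 0.0]
ft_force: [-1.4, -0.6, 0.2]
width: 0.072
grip_force: 34.8
```

Request:
{"name": "play_rows", "arguments": {"series": [[0,0,0,0,0,0],[0,0,0,0,0,0],[0,0,0,0,0,0],[0,0,0,0,0,0],[0,0,0,0,0,0]], "fingers": 1}}

```text
time: 42.2
ee_pos: [0.493, 0.0841, 0.2248]
eef_rot: [0.683, 0.73, 0.0, -0.0]
ft_force: [0.3, -0.1, -1.0]
width: 0.0865
grip_force: 0.0
```

Request:
{"name": "play_rows", "arguments": {"series": [[0,0,-0.1,0,0,0],[0,0,-0.3,0,0,0],[0,0,-0.6,0,0,0],[0,0,-0.8,0,0,0],[0,0,-0.8,0,0,0]]}}

```text
time: 42.7
ee_pos: [0.4941, 0.084, 0.3488]
eef_rot: [0.683, 0.73, 0.003, 0.001]
ft_force: [0.7, 0.2, 0.1]
width: 0.0875
grip_force: 0.0
```

```bash
python3 - <<'E'
from plan import *
plan([(.6885,.026,.17,3.7,.045)],settle=1)
for c in("scene","top"): vision.camera(c)
for n,p,z in[("shaker_a",(.688,.026),0),("wide_jar",(.493,.084),.006)]:
    ms=masks_near(n,p,z)
    for m in ms: print(n,m[0],fit(n,p,[m],0,z))
E
```

```text
now grasp [0.4941 0.084  0.1853] psi 3.8 t 42.7 w 0.08745925342632861
[[-0.08,0.21,0.02,0,0,0],[-0.16,0.42,0.03,0.01,0,0],[-0.24,0.63,0.05,0.01,0,0]]
[[-0.08,0.21,0.02,0,-0,0],[-0.15,0.43,0.04,0,-0.01,0],[-0.23,0.64,0.06,0,-0.01,0],[-0.23,0.64,0.06,0,-0.01,0]]
  -> grasp [0.6889 0.0263 0.1694]
shaker_a top (array([ 0.69115618,  0.02382548, -0.02516178]), np.float64(0.7669156193733215))
wide_jar scene (array([0.49181507, 0.08882046, 0.05602796]), np.float64(0.8905423283576965))
```

Request:
{"name": "play_rows", "arguments": {"series": [[-0.08,0.21,0.02,0,0,0],[-0.16,0.42,0.03,0,0,0],[-0.24,0.63,0.05,0,0,0]]}}

```text
time: 43.3
ee_pos: [0.5907, 0.0543, 0.3363]
eef_rot: [0.683, 0.73, -0.0, -0.0]
ft_force: [-0.4, 0.4, 0.9]
width: 0.0868
grip_force: 0.0
```

Request:
{"name": "play_rows", "arguments": {"series": [[-0.08,0.21,0.02,0,0,0],[-0.15,0.43,0.04,0,0,0],[-0.23,0.64,0.06,0,0,0],[-0.23,0.64,0.06,0,0,0]]}}

```text
time: 43.7
ee_pos: [0.6897, 0.0246, 0.325]
eef_rot: [0.684, 0.73, -0.002, -0.0]
ft_force: [-0.6, 0.4, -1.0]
width: 0.0867
grip_force: 0.0
```

Request:
{"name": "play_rows", "arguments": {"series": [[0,0,0,0,0,0],[0,0,0,0,0,0],[0,0,0,0,0,0],[0,0,0,0,0,0]]}}

```text
time: 44.1
ee_pos: [0.6872, 0.0268, 0.3287]
eef_rot: [0.683, 0.73, 0.0, -0.0]
ft_force: [-0.2, 0.2, 0.0]
width: 0.0871
grip_force: 0.0
```

```bash
python3 - <<'E'
from plan import *
plan([(.6885,.026,.058,3.7,.03)],settle=1)
E
```

```text
now grasp [0.6872 0.0268 0.1652] psi 3.8 t 44.1 w 0.08711490810697066
[[-0,0,0.18,0,0,0],[-0,0,0.36,0,0,0],[-0.01,0.01,0.53,0,0,0],[-0.01,0.01,0.71,0,0,0],[-0.01,0.01,0.71,0,0,0]]
  -> grasp [0.6889 0.0255 0.0587]
```

Request:
{"name": "play_rows", "arguments": {"series": [[0,0,0.2,0,0,0],[0,0,0.4,0,0,0],[-0.01,0.01,0.6,0,0,0],[-0.01,0.01,0.71,0,0,0],[-0.01,0.01,0.71,0,0,0]]}}

```text
time: 44.6
ee_pos: [0.6884, 0.0253, 0.2197]
eef_rot: [0.683, 0.73, -0.001, -0.001]
ft_force: [-0.1, -0.4, 0.8]
width: 0.0869
grip_force: 0.0
```

Request:
{"name": "play_rows", "arguments": {"series": [[0,0,0,0,0,0],[0,0,0,0,0,0],[0,0,0,0,0,0]]}}

```text
time: 44.9
ee_pos: [0.6898, 0.0249, 0.2234]
eef_rot: [0.683, 0.73, 0.001, 0.001]
ft_force: [0.2, -0.3, 0.7]
width: 0.0869
grip_force: 0.0
```

Request:
{"name": "play_rows", "arguments": {"series": [[0,0,0,0,0,0],[0,0,0,0,0,0],[0,0,0,0,0,0],[0,0,0,0,0,0],[0,0,0,0,0,0]], "fingers": -1, "squeeze": 25}}

```text
time: 45.4
ee_pos: [0.6893, 0.0249, 0.2217]
eef_rot: [0.683, 0.73, -0.0, -0.0]
ft_force: [-0.3, 0.2, 0.2]
width: 0.0548
grip_force: 0.0
```

Request:
{"name": "play_rows", "arguments": {"series": [[0,0,0,0,0,0],[0,0,0,0,0,0],[0,0,0,0,0,0]]}}

```text
time: 45.7
ee_pos: [0.6893, 0.0249, 0.2216]
eef_rot: [0.683, 0.73, -0.0, -0.0]
ft_force: [0.1, -0.2, 0.2]
width: 0.0376
grip_force: 24.7
```

```bash
python3 - <<'E'
from plan import *
s=status.read_state(); z=s['ee_pos'][2]-G; print('grasp z',z,s['width'],s['grip_force'])
x,y=s['ee_pos'][:2]; b=(.4879,.1634)
plan([(x,y,.17,3.7,.035),(.56,.15,.17,3.7,.045),(*b,.13,3.7,.04),(*b,z+.016,3.7,.03)],settle=2)
E
```

```text
grasp z 0.05813679459696394 0.03764614851153011 24.69662129326025
now grasp [0.6893 0.0249 0.0581] psi 3.8 t 45.7 w 0.03764614851153011
  !! continue split
[[0,0,-0.19,0,0,0],[0,0,-0.38,0,0,0],[0,0,-0.56,0,0,0],[0,0,-0.75,0,0,0],[0,0,-0.75,0,0,0],[0,0,-0.75,0,0,0]]
  -> grasp [0.6893 0.0249 0.1706]
[[0.22,-0.2,0,0,0,0],[0.44,-0.4,0,0,0,0]]
[[0.15,-0.13,0,0,0,0],[0.3,-0.27,0,0,0,0],[0.45,-0.4,0,0,0,0],[0.45,-0.4,0,0,0,0],[0.45,-0.4,0,0,0,0]]
  -> grasp [0.5607 0.1501 0.1707]
[[0.04,-0.16,0.09,0,0,0],[0.08,-0.32,0.18,0,0,0],[0.12,-0.48,0.27,0,0,0],[0.12,-0.48,0.27,0,0,0],[0.12,-0.48,0.27,0,0,0]]
  -> grasp [0.4877 0.1633 0.1302]
[[0,0,0.18,0,0,0],[0,0,0.37,0,0,0],[0,0,0.37,0,0,0],[0,0,0.37,0,0,0]]
  -> grasp [0.4877 0.1633 0.0747]
```

Request:
{"name": "play_rows", "arguments": {"series": [[0,0,-0.1,0,0,0],[0,0,-0.28,0,0,0],[0,0,-0.5,0,0,0],[0,0,-0.75,0,0,0],[0,0,-0.75,0,0,0]]}}

```text
time: 46.2
ee_pos: [0.6905, 0.0242, 0.3414]
eef_rot: [0.683, 0.73, 0.004, 0.003]
ft_force: [-0.0, -0.5, 0.7]
width: 0.0376
grip_force: 24.7
```

Request:
{"name": "play_rows", "arguments": {"series": [[0.18,-0.16,0,0,0,0],[0.38,-0.34,0,0,0,0],[0.58,-0.52,0,0,0,0],[0.76,-0.68,0,0,0,0],[0.89,-0.8,0,0,0,0]]}}

```text
time: 46.7
ee_pos: [0.559, 0.152, 0.3347]
eef_rot: [0.683, 0.731, 0.0, -0.0]
ft_force: [0.9, 0.2, -0.5]
width: 0.0378
grip_force: 24.7
```

Request:
{"name": "play_rows", "arguments": {"series": [[0.04,-0.16,0.09,0,0,0],[0.08,-0.32,0.18,0,0,0],[0.12,-0.48,0.27,0,0,0],[0.12,-0.48,0.27,0,0,0],[0.12,-0.48,0.27,0,0,0]]}}

```text
time: 47.2
ee_pos: [0.4878, 0.1634, 0.2944]
eef_rot: [0.683, 0.73, 0.0, -0.0]
ft_force: [-0.3, -0.4, -0.7]
width: 0.0375
grip_force: 24.7
```

Request:
{"name": "play_rows", "arguments": {"series": [[0,0,0.13,0,0,0],[0,0,0.26,0,0,0],[0,0,0.35,0,0,0],[0,0,0.35,0,0,0],[0,0,0.35,0,0,0]]}}

```text
time: 47.7
ee_pos: [0.4883, 0.1632, 0.2418]
eef_rot: [0.684, 0.73, 0.0, 0.0]
ft_force: [-0.2, 0.2, 0.0]
width: 0.0375
grip_force: 24.7
```

Request:
{"name": "play_rows", "arguments": {"series": [[0,0,0,0,0,0],[0,0,0,0,0,0],[0,0,0,0,0,0]]}}

```text
time: 48.0
ee_pos: [0.4879, 0.1635, 0.2418]
eef_rot: [0.683, 0.73, 0.001, 0.0]
ft_force: [-0.1, 0.3, -1.2]
width: 0.0378
grip_force: 24.7
```

```bash
python3 - <<'E'
from plan import *
plan([(.4879,.1634,.0641,3.7,.015)],settle=2)
E
```

```text
now grasp [0.4879 0.1635 0.0783] psi 3.8 t 48.0 w 0.03781520803939471
[[0,0,0.09,0,0,0],[0,0,0.09,0,0,0],[0,0,0.09,0,0,0]]
  -> grasp [0.4879 0.1635 0.0648]
```

Request:
{"name": "play_rows", "arguments": {"series": [[0,0,0.04,0,0,0],[0,0,0.08,0,0,0],[0,0,0.09,0,0,0],[0,0,0.09,0,0,0]]}}

```text
time: 48.4
ee_pos: [0.4875, 0.1634, 0.2275]
eef_rot: [0.683, 0.73, -0.0, -0.0]
ft_force: [-0.9, -0.4, 1.2]
width: 0.0377
grip_force: 24.9
```

Request:
{"name": "play_rows", "arguments": {"series": [[0,0,0.01,0,0,0],[0,0,0.01,0,0,0]]}}

```text
time: 48.6
ee_pos: [0.4878, 0.1634, 0.2272]
eef_rot: [0.683, 0.73, -0.0, -0.001]
ft_force: [-8.5, -2.9, 20.4]
width: 0.0379
grip_force: 26.3
```

Contact at floor height; release, retreat, verify numerically.

Request:
{"name": "play_rows", "arguments": {"series": [[0,0,0,0,0,0],[0,0,0,0,0,0],[0,0,0,0,0,0],[0,0,0,0,0,0],[0,0,0,0,0,0]], "fingers": 1}}

```text
time: 49.1
ee_pos: [0.4877, 0.1633, 0.2261]
eef_rot: [0.683, 0.73, -0.0, 0.0]
ft_force: [1.0, 0.7, 0.5]
width: 0.0698
grip_force: 0.0
```

Request:
{"name": "play_rows", "arguments": {"series": [[0,0,-0.1,0,0,0],[0,0,-0.3,0,0,0],[0,0,-0.6,0,0,0],[0,0,-0.9,0,0,0],[0,0,-0.9,0,0,0]]}}

```text
time: 49.6
ee_pos: [0.4892, 0.1634, 0.3669]
eef_rot: [0.683, 0.73, 0.004, 0.001]
ft_force: [0.3, 1.0, 0.1]
width: 0.0869
grip_force: 0.0
```

Request:
{"name": "play_rows", "arguments": {"series": [[-0.3,0.1,-0.2,0,0,0],[-0.6,0.2,-0.4,0,0,0],[-0.9,0.3,-0.6,0,0,0]]}}

```text
time: 49.9
ee_pos: [0.5358, 0.0446, 0.4423]
eef_rot: [0.683, 0.73, 0.0, -0.0]
ft_force: [1.2, -0.4, -0.3]
width: 0.0871
grip_force: 0.0
```

Request:
{"name": "play_rows", "arguments": {"series": [[-0.3,0,0,0,0,0],[-0.6,0,0,0,0,0],[-0.9,0,0,0,0,0],[-0.9,0,0,0,0,0]]}}

```text
time: 50.3
ee_pos: [0.5436, -0.0957, 0.4416]
eef_rot: [0.687, 0.727, -0.001, 0.001]
ft_force: [-0.5, 0.1, 0.4]
width: 0.087
grip_force: 0.0
```

```bash
python3 - <<'E'
from plan import *
for c in("scene","top"): vision.camera(c)
def T(p,yaw,y): return p+R.from_euler('z',yaw).apply([0,y,0])[:2]
t3=np.array([.5018,.363]);t2=np.array([.4908,.119])
for n,p,z,y in[("fish_tin",T(t3,-.03,-.071),.006,1),("spice_jar",T(t3,-.03,.1),.006,0),("shaker_a",T(t3,-.03,.029),.006,0),("wide_jar",T(t2,.065,-.0355),.006,0),("shaker_a",T(t2,.065,.0445),.006,0),
  ("wide_jar",(.54,-.098),0,0),("wide_jar",(.789,.09),0,0),("wide_jar",(.64,.497),0,0),("mug",(.632,-.259),0,0),("candle",(.747,-.211),0,0),("round_tin",(.765,.2),0,0)]:
    for m in masks_near(n,p,z):
        q,s=fit(n,p,[m],y,z); print(n,m[0],'bay',np.round(p,3),'fit',np.round(q,3),round(float(s),3))
E
```

```text
fish_tin scene bay [0.5   0.292] fit [ 0.501  0.315 -0.23 ] 0.67
fish_tin top bay [0.5   0.292] fit [ 0.5    0.293 -0.013] 0.956
spice_jar scene bay [0.505 0.463] fit [0.504 0.463 0.08 ] 0.647
spice_jar top bay [0.505 0.463] fit [0.505 0.463 0.014] 0.937
shaker_a scene bay [0.503 0.392] fit [ 0.503  0.403 -0.127] 0.749
shaker_a top bay [0.503 0.392] fit [0.503 0.394 0.082] 0.744
wide_jar scene bay [0.493 0.084] fit [ 0.493  0.091 -0.004] 0.893
wide_jar top bay [0.493 0.084] fit [0.492 0.085 0.106] 0.905
shaker_a scene bay [0.488 0.163] fit [0.485 0.172 0.015] 0.529
shaker_a top bay [0.488 0.163] fit [0.485 0.159 0.096] 0.765
wide_jar scene bay [ 0.54  -0.098] fit [ 0.54  -0.097  0.029] 0.952
wide_jar top bay [ 0.54  -0.098] fit [ 0.542 -0.092 -0.001] 0.768
wide_jar scene bay [0.789 0.09 ] fit [0.788 0.091 0.079] 0.893
wide_jar top bay [0.789 0.09 ] fit [0.789 0.09  0.126] 0.917
wide_jar scene bay [0.64  0.497] fit [ 0.639  0.497 -0.014] 0.898
wide_jar top bay [0.64  0.497] fit [0.642 0.496 0.009] 0.916
mug scene bay [ 0.632 -0.259] fit [ 0.629 -0.263  0.079] 0.883
candle scene bay [ 0.747 -0.211] fit [ 0.743 -0.214  0.183] 0.819
round_tin scene bay [0.765 0.2  ] fit [ 0.763  0.217 -0.123] 0.916
round_tin top bay [0.765 0.2  ] fit [ 0.765  0.215 -0.15 ] 0.96
```

```bash
python3 -c "
from bench import job; print(job.close_job())"
```

```text
the job is handed in; nothing more can be done
None
```

Job handed in at about 51 s of the 115 s: final camera fits put all five things upright in their bays, and show the mug, round tin and candle where they stood.

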